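# Draw the price slate out from under the display stand and set it at its basket

### The job

The black price slate has slipped back under the wire display stand. Without lifting it off the counter, draw it out and slide it up against the foot of the front of the blue basket of whole shoots that stands on the counter beside the stand, so that it lies flat, square to the basket's front and centred on it. Do not knock against the stand or the basket, and leave everything else on the counter where it is.

Things in the scene. Friction and masses are not known exactly. Their poses are not given: they have to be found in the camera images.
- slate: Price slate: stiff flat board, black face up, pale flush wooden border, 130 mm (x) by 190 mm (y) by 6 mm thick, about 0.15 kg, loose, too wide to grip. Origin: centre of its underside; x away from the robot, z up. Starts under the shelf's front, its near long edge below the front bar or a little outside. Slides easily: spread fingertips pressed on it with 5 to 15 N carry and turn it.
- stand: Display stand of steel wire, fixed: shelf 330 mm wide (y), 250 mm deep (x), on four corner legs of 12 mm bar (20 mm feet at y = -165 and 165 mm, x = 6 and 244 mm); open below at front and back. On it, from x = 114 mm back, a small white basket of chunks, up to 260 mm above the counter. Origin on the counter below the middle of the shelf's front edge; x points back under the stand, y left.
- stand_bar (a point): Middle of the shelf's front bar (12 mm thick, along the stand's y), on its axis, 154 mm above the counter: the shelf's underside is 148 mm and its top 160 mm above the counter. The slate can be seen between the shelf's wires. Axes as the stand's.
- basket: Blue perforated basket heaped with whole peeled shoots, heavy, fixed, on the counter: foot 300 mm wide (y), 210 mm deep (x), rim 95 mm high and 14 mm out past the foot all round; shoots up to 140 mm high. Origin on the counter at the middle of the foot's front edge (robot's side); x points back through the basket, y left. The slate belongs before it: slate centre at about x = -67 mm, y = 0.
- calculator: Bystander: desk calculator 160 x 105 x 15 mm, loose, flat on the counter at the right. Origin under its centre.
- knife: Bystander: peeling knife 210 mm long, 17 mm thick, loose, at the right. Origin on the counter where blade meets handle.
- spray: Bystander: clear bottle, 52 mm diameter, 170 mm high, loose, standing in the gap between stand and basket. Origin under its centre.
- tape: Bystander: roll of tape lying flat, 100 mm diameter, 48 mm high, loose, at the left. Origin under its centre.
- tub: Bystander: small metal bowl, 100 mm diameter, 75 mm high, loose, at the right. Origin under its centre.
- chalk_box: Bystander: open cardboard box of chalk sticks, 60 x 100 x 36 mm, loose, at the left. Origin under its centre.

How it is judged:
By the outcome, as a careful person would: the job done as asked, in the order asked, and still so for the second after the job is handed in, with the robot touching nothing.
It also fails if it takes over 64 s, if anything falls off the work surface, if the arm or the gripper's body presses on something with over 40 N, if the wrist force passes 120 N, or if a joint passes its speed limit or range.

### The arm

A 6-joint arm with a two-finger parallel gripper is mounted at the origin on the work surface. World frame = base frame: x ahead of the robot, y to its left, z up, the work surface at z = 0. Lengths are in mm, angles in rad, forces in N, time in s.
With the tool pointing down it reaches from about 275 to 825 mm from the base axis. Payload 5.2 kg.
Tool frame: the origin (TCP) lies between the finger pads; the fingertips stand 25 mm ahead of it and the grasp point (between the pads) lies 6 mm ahead of it; z points along the fingers, y is the direction in which the jaws open and shut (so a half turn about z gives the same grasp; the last joint's range is limited). The gripper opens to 93 mm and grips with 3 to 60 N. Pads are 15 mm wide; open, the fingers measure 128 mm over their backs; the gripper's body (75 mm by 188 mm) begins 65 mm behind the grasp point.
Start: joints at [-1.362, 0.259, 1.535, -0, 1.348, -0.203], TCP at [220.163, -504.017, 243.653] pointing down, gripper open.
Joint ranges: [-3.14, 3.14], [-0.91, 2.08], [0.19, 2.58], [-1.22, 4.36], [0.22, 2.71], [-3.12, 3.12]. Speed limits (rad/s): [2.57, 2.57, 3.14, 3.14, 3.14, 3.14].

### API

Orientations are given as a rotation vector (axis times angle).
In Python, from plant import bot gives the robot as it stands.
- The arm moves only by the shell command python3 -m creep 'ROWS'. ROWS is JSON, a list of rows, each a list of 7 numbers: the turn, a rotation vector about the world's x, y, z in degrees, then the shift along the world's x, y, z in m, then the closure, from 0 (fully open) to 1 (shut). In form: [[ax, ay, az, dx, dy, dz, grip], ...]. A call has 1 to 5 rows; each row is the pose to reach, as a shift and turn from the pose commanded when the call began; what a row does not reach only later rows make up. A row lasts 1/10 s, in which the tool goes at most 50 mm and 8.59 degrees, less where a joint would pass 70% of its speed; a pose out of reach is approached as far as the arm can. A call with a gripper value outside its range is refused whole. The fingers move at their own pace and stop on an object; the grip force is fixed at half the most. Time passes only in rows, so rows that repeat a pose let the fingers close. It gives the time, the measured TCP pose, the force and the opening at its end, in the units of the state.
- bot.get_state(): the state, without advancing time (a new reading comes with each control period).
- bot.grab_frame(name): name is "scene" or "top" or "wrist"; returns a dict with "pixels" (400x640x3 uint8, red, green, blue), "K" (3x3 intrinsics, pixels), "camera_from_world" (4x4, takes a point from world to camera coordinates). Camera axes: x right, y down, z forward; pixel columns grow to the right and rows downward; lengths in mm; the calibration is good to about 2 mm. The wrist camera is an equidistant fisheye: a pixel r from the principal point sees the ray r / f radians off the axis. A picture is of the moment at which its call begins. There is no depth.
- bot.finish_job(): hands the job in, once; it reports no verdict.
The state is a dict: "clock": time; "joint_pos": joint angles; "dq": joint speeds; "tau": joint torques, N m; "tcp_pos": TCP position; "ee_rot": TCP orientation; "wrist_force": force on the tool from outside, world axes, zero at the start; "ft_torque": the same for the moment, N m; "finger_gap": finger opening in mm.
Only numpy, scipy, OpenCV 4.12 (cv2) and the standard library are available. Lean on these libraries where they do the work, as an engineer would, in place of code of your own. Each camera call takes 0.05 s, during which the arm holds its last target. There are 200 camera calls.

## Working session

There is one attempt and no reset: what is moved stays moved. The work goes in short steps, Python scripts to look and compute and a shell command to move; the robot and the scene stay as the last step left them, time stands still between calls to the robot, and variables do not carry over. Pictures are saved under pics/ and viewed, about 8 in all and at most 12, crops included, and the job is handed in when it is done.

```bash
ls; mkdir -p pics
cat > h.py <<'E'
import numpy as np, cv2
from plant import bot
def grab(n,f=None):
    d=bot.grab_frame(n)
    if f: cv2.imwrite('pics/'+f,d['pixels'][:,:,::-1])
    return d
def ray(d,u,v,fish=False):
    K=np.array(d['K']);T=np.array(d['camera_from_world'])
    a=(u-K[0,2])/K[0,0];b=(v-K[1,2])/K[1,1]
    if fish:
        r=np.hypot(a,b); c=np.array([a*np.sin(r)/max(r,1e-9),b*np.sin(r)/max(r,1e-9),np.cos(r)])
    else: c=np.array([a,b,1.])
    R=T[:3,:3]; return -R.T@T[:3,3], R.T@c
def onz(d,u,v,z,fish=False):
    o,r=ray(d,u,v,fish); return o+r*(z-o[2])/r[2]
def proj(d,p):
    K=np.array(d['K']);T=np.array(d['camera_from_world']);c=T[:3,:3]@np.array(p)+T[:3,3]
    return (K@c/c[2])[:2]
E
python3 - <<'E'
from h import *
import pickle
D={n:grab(n,n+'0.png') for n in('top','scene')}
pickle.dump(D,open('d0.pkl','wb'))
s=bot.get_state();print(s['clock'],s['tcp_pos'],s['ee_rot'])
for n in D:print(n,ray(D[n],320,200))
E
```

```text
pics
0.1 [ 220.07011745 -503.56881616  242.91736832] [-3.07363867e+00 -6.41963079e-01 -1.49066576e-05]
top (array([ 440.97024273,  -45.83563031, 1497.48318682]), array([ 0.04262459, -0.0095879 , -0.99929251]))
scene (array([ 986.11359906, -877.58883094, 1311.64418528]), array([-0.30844237,  0.56883358, -0.76249522]))
```

View pics/top0.png

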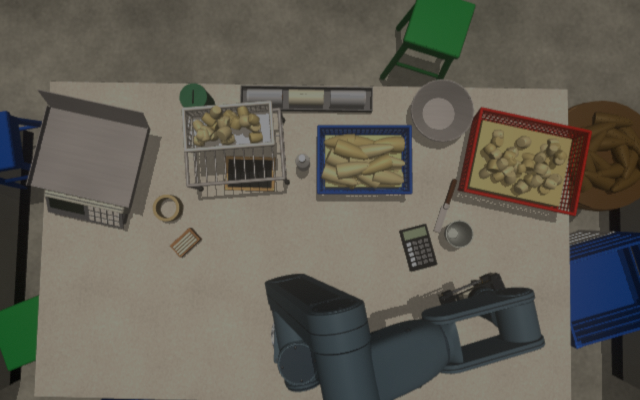

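View pics/scene0.png

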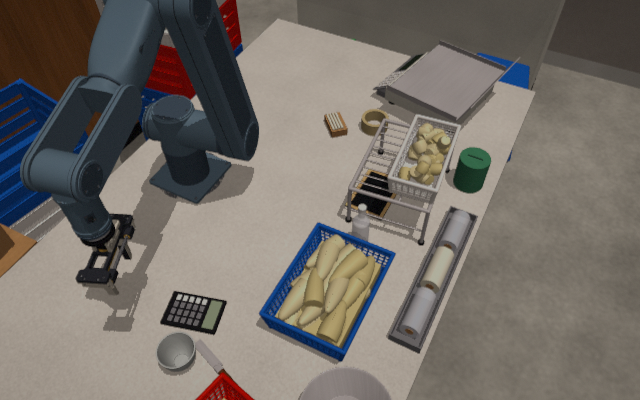

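The top view shows the stand at about (235,150), with the slate under it at (250,170). The basket is at (365,160), the spray at (302,160) and the calculator at (418,247). Next I'll view an enlarged crop and measure the basket by colour.

Run:
```python
from h import *
import pickle
D=pickle.load(open('d0.pkl','rb'))
t=D['top'];p=t['pixels']
c=p[90:220,170:430,::-1]; c=cv2.convertScaleAbs(c,alpha=1.5)
cv2.imwrite('pics/c1.png',cv2.resize(c,None,fx=3,fy=3,interpolation=cv2.INTER_CUBIC))
hsv=cv2.cvtColor(p,cv2.COLOR_RGB2HSV)
m=cv2.inRange(hsv,(105,130,40),(130,255,255));m[:,:300]=0;m[:,430:]=0;m[:100]=0;m[215:]=0
pts=cv2.findNonZero(m);r=cv2.minAreaRect(pts);b=cv2.boxPoints(r)
print(r)
W=[onz(t,u,v,95) for u,v in b];print(np.round(W,1))
W=np.array(W);print([np.linalg.norm(W[i]-W[(i+1)%4]) for i in range(4)])
```

```text
((364.0, 159.5), (67.0, 94.0), 90.0)
[[ 766.5  -43.3   95. ]
 [ 772.5 -379.8   95. ]
 [ 532.2 -381.9   95. ]
 [ 525.5  -48.1   95. ]]
[np.float64(336.5777064525639), np.float64(240.35379454427508), np.float64(333.8757146345979), np.float64(240.98825911510224)]
```

View pics/c1.png

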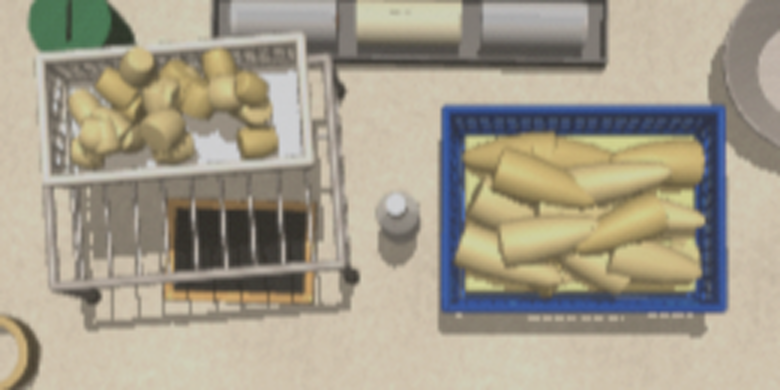

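Run:
```python
from h import *
import pickle
D=pickle.load(open('d0.pkl','rb'))
t=D['top']
for n,u,v,z in [('slNL',168,298,6),('slNR',311,302,6),('slFL',172,199,6),('slFR',315,202,6),('footL',93,296,0),('footR',351,276,0),('barL',52,289,154),('barR',346,267,154),('spray',398,225,90)]:
    print(n,np.round(onz(t,170+u/3,90+v/3,z),1))
s=D['scene']
w=cv2.convertScaleAbs(s['pixels'][105:275,250:450,::-1],alpha=1.5)
cv2.imwrite('pics/c2.png',cv2.resize(w,None,fx=3.5,fy=3.5,interpolation=cv2.INTER_CUBIC))
```

```text
slNL [537.9 297.6   6. ]
slNR [536.5 116.2   6. ]
slFL [664.1 296.5   6. ]
slFR [663.7 114.4   6. ]
footL [539.  394.8   0. ]
footR [571.   66.9   0. ]
barL [536.  396.7 154. ]
barR [567.8  61.2 154. ]
spray [625.4   5.3  90. ]
```

View pics/c2.png

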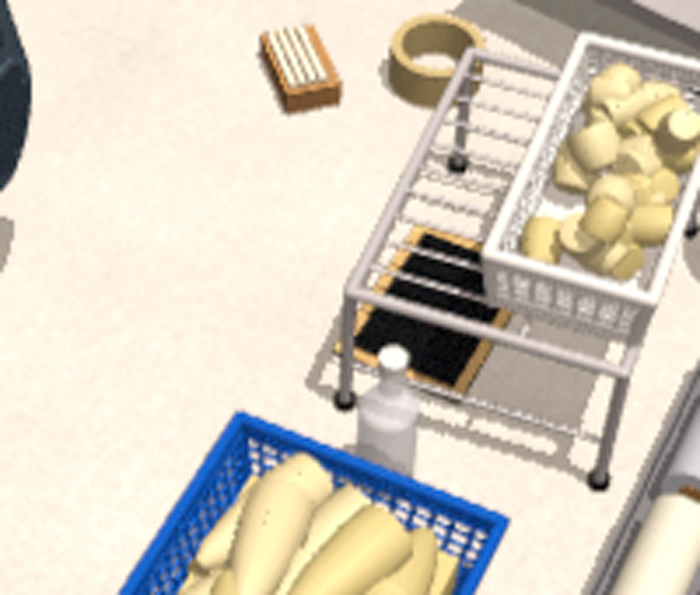

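The crop shows the slate almost square to the world, with its near edge about 16 mm outside the front bar. The spray stands in the gap and is clear of the planned path. I'll pull the slate about 140 mm in −x with the gripper tilted 45° so it can reach under the bar. Then I'll slide it in −y and push it up in +x.

Run:
```python
from h import *
import pickle
from scipy.spatial.transform import Rotation as R
D=pickle.load(open('d0.pkl','rb'));t=D['top'];s=D['scene']
def tri(a,b):
    o1,d1=ray(t,170+a[0]/3,90+a[1]/3);o2,d2=ray(s,250+b[0]/3.5,105+b[1]/3.5)
    k=np.linalg.lstsq(np.c_[d1,-d2],o2-o1,rcond=None)[0];p,q=o1+k[0]*d1,o2+k[1]*d2
    return np.round((p+q)/2,1),np.round(np.linalg.norm(p-q),1)
print('barR',tri((346,267),(352,291)));print('slNR',tri((311,302),(337,350)));print('basketFL rim',tri((443,105),(500,521)))
for n,u,v,z in [('calc',401,230,15),('calc2',425,224,15),('calc',408,270,15),('tub',445,235,75),('chalk',170,246,36),('tape',153,208,40)]: print(n,onz(t,u,v,z).round(0))
E0=R.from_rotvec(bot.get_state()['ee_rot'])
print(E0.as_matrix().round(3))
G=R.from_matrix(np.array([[np.sqrt(.5),0,np.sqrt(.5)],[0,-1,0],[np.sqrt(.5),0,-np.sqrt(.5)]]))
print((G*E0.inv()).as_rotvec(degrees=True))
```

```text
barR (array([572.6,  64.2, 155.5]), np.float64(11.6))
slNR (array([539.7, 118.6,   1.4]), np.float64(6.9))
basketFL rim (array([769.7, -46.5,  90.2]), np.float64(3.5))
calc [ 398. -365.   15.]
calc2 [ 422. -454.   15.]
calc [ 250. -392.   15.]
tub [ 385. -509.   75.]
chalk [322. 492.  36.]
tape [461. 559.  40.]
[[ 0.916  0.4   -0.   ]
 [ 0.4   -0.916  0.002]
 [ 0.    -0.002 -1.   ]]
[  9.17367554 -44.3484533  -22.39920443]
```

```bash
python3 -m creep '[[0,0,0,0.14,0.18,0.03,0],[0,0,0,0.14,0.18,0.03,0],[0,0,0,0.14,0.18,0.03,0],[0,0,0,0.14,0.18,0.03,0],[0,0,0,0.14,0.18,0.03,0]]'; python3 -m creep '[[0,0,0,0.03,0.25,0,0],[0,0,0,0.03,0.25,0,0],[0,0,0,0.03,0.25,0,0],[0,0,0,0.03,0.25,0,0],[0,0,0,0.03,0.25,0,0]]'; python3 -m creep '[[0,0,0,0.01,0.25,0,0],[0,0,0,0.01,0.25,0,0],[0,0,0,0.01,0.25,0,0],[0,0,0,0.01,0.25,0,0],[0,0,0,0.01,0.25,0,0]]';  python3 -m creep '[[7.6,-37,-18.7,0,0.03,-0.1,0],[7.6,-37,-18.7,0,0.03,-0.1,0],[7.6,-37,-18.7,0,0.03,-0.1,0],[7.6,-37,-18.7,0,0.03,-0.1,0],[7.6,-37,-18.7,0,0.03,-0.1,0]]'
python3 - <<'E'
from h import *
from scipy.spatial.transform import Rotation as R
import pickle
w=grab('wrist','w1.png');pickle.dump(w,open('w1.pkl','wb'))
s=bot.get_state();print(s['clock'],s['tcp_pos'],s['joint_pos'],s['wrist_force'])
E0=R.from_rotvec(s['ee_rot']);print(E0.as_matrix().round(3))
G=R.from_matrix(np.array([[np.sqrt(.5),0,np.sqrt(.5)],[0,-1,0],[np.sqrt(.5),0,-np.sqrt(.5)]]))
print((G*E0.inv()).as_rotvec(degrees=True))
E
```

```text
clock: 0.6
tcp_pos: [361.5, -321.1, 273.9]
ee_rot: [-3.074, -0.645, -0.001]
wrist_force: [-0.2, 0.2, -0.2]
finger_gap: 92.9
clock: 1.1
tcp_pos: [389.5, -73.8, 273.5]
ee_rot: [-3.075, -0.641, 0.0]
wrist_force: [1.4, -0.7, 0.1]
finger_gap: 93.1
clock: 1.6
tcp_pos: [399.3, 176.1, 273.6]
ee_rot: [3.075, 0.642, 0.0]
wrist_force: [0.9, -0.6, -0.2]
finger_gap: 92.8
clock: 2.1
tcp_pos: [398.1, 200.2, 171.2]
ee_rot: [3.001, 0.181, 0.861]
wrist_force: [0.5, -1.8, -0.2]
finger_gap: 93.4
2.15 [397.04110778 199.31895329 170.35149726] [ 0.3403629  -0.08577012  2.26843861 -0.38168048  0.45063506  2.09865495] [-2.44008514 -1.4699701  -1.31622344]
[[ 0.842  0.101  0.53 ]
 [ 0.11  -0.994  0.016]
 [ 0.528  0.045 -0.848]]
[  3.22731461 -12.93530343  -5.49052395]
```

View pics/w1.png

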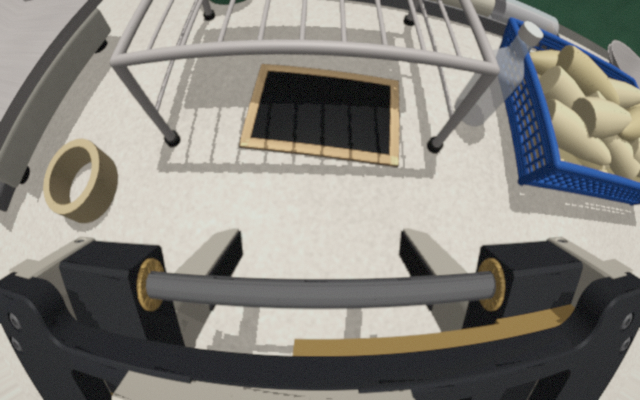

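The wrist picture shows the slate's near corners at (241,147) and (397,165), with far corners near (261,65) and (400,78). The stand feet are at (172,139) and (436,146), and the basket's near-left foot is at about (522,185). I'll cast these onto the counter while finishing the tilt.

```bash
python3 - <<'E'
from h import *
import pickle
w=pickle.load(open('w1.pkl','rb'))
for n,u,v,z in [('slNL',241,147,6),('slNR',397,165,6),('slFL',261,65,6),('slFR',400,79,6),('footL',172,142,0),('footR',436,149,0),('basketfoot',522,185,0),('bar',310,46,154)]: print(n,onz(w,u,v,z,True).round(1))
E
python3 -m creep '[[3.2,-13,-5.5,0.06,0.005,-0.09,0],[3.2,-13,-5.5,0.06,0.005,-0.09,0],[3.2,-13,-5.5,0.06,0.005,-0.09,0],[3.2,-13,-5.5,0.06,0.005,-0.09,0]]'
```

```text
slNL [537.6 300.9   6. ]
slNR [537.7 116.6   6. ]
slFL [666.2 302.6   6. ]
slFR [670.2 111.3   6. ]
footL [539.7 396.5   0. ]
footR [570.9  62.9   0. ]
basketfoot [540.8 -71.2   0. ]
bar [560.2 224.1 154. ]
clock: 2.55
tcp_pos: [440.7, 205.4, 153.1]
ee_rot: [2.949, -0.021, 1.079]
wrist_force: [0.9, -0.3, 0.7]
finger_gap: 93.1
```

```bash
python3 -m creep '[[0,0,0,0.0,0,0,0],[0,0,0,0.0,0,0,0]]'; python3 -c "
from plant import bot;s=bot.get_state();print(s['joint_pos'],s['tcp_pos'])"
```

```text
clock: 2.75
tcp_pos: [440.1, 204.0, 152.7]
ee_rot: [2.947, -0.019, 1.073]
wrist_force: [0.1, -0.6, 0.5]
finger_gap: 92.5
[ 0.37912358  0.0362311   2.31050125 -1.08364852  0.28234853  2.94411255] [440.05644129 203.98729248 152.71276009]
```

```bash
cat >> h.py <<'E'
from scipy.spatial.transform import Rotation as R
def G(th,yaw):
    return R.from_euler('z',yaw,degrees=True)*R.from_euler('y',-th,degrees=True)*R.from_matrix(np.diag([1.,-1,-1]))
def st(th=None,yaw=0):
    s=bot.get_state();E=R.from_rotvec(s['ee_rot']);print('t',s['clock'],'tcp',s['tcp_pos'].round(1),'q',np.round(s['joint_pos'],2),'F',s['wrist_force'].round(1),'M',np.round(s['ft_torque'],1))
    z=E.as_matrix()[:,2];y=-E.as_matrix()[:,1];print('z',z.round(3),'jaw',y.round(3),'tip',(s['tcp_pos']+25*z).round(1))
    if th is not None: print('turn',(G(th,yaw)*E.inv()).as_rotvec(degrees=True).round(1))
E
python3 -c "
from h import *
st(33,10)"
```

```text
t 2.75 tcp [440.1 204.  152.7] q [ 0.38  0.04  2.31 -1.08  0.28  2.94] F [ 0.1 -0.6  0.5] M [ 0.1  0.3 -0.1]
z [ 0.643 -0.009 -0.766] jaw [ 0.013  1.    -0.   ] tip [456.1 203.8 133.6]
turn [-0.5  7.  10.7]
```

```bash
python3 -m creep '[[-0.5,7,10.7,0.02,0,0,0],[-0.5,7,10.7,0.05,0,-0.03,0],[-0.5,7,10.7,0.05,0,-0.03,0],[-0.5,7,10.7,0.05,0,-0.03,0]]'; python3 -c "
from h import *
st(33,10)"
```

```text
clock: 3.15
tcp_pos: [464.5, 203.6, 129.9]
ee_rot: [-2.984, -0.163, -0.897]
wrist_force: [0.8, 0.6, -0.5]
finger_gap: 93.2
t 3.15 tcp [464.5 203.6 129.9] q [ 0.25  0.09  2.24 -0.38  0.24  2.06] F [ 0.8  0.6 -0.5] M [ 0.   0.4 -0. ]
z [ 0.549  0.051 -0.834] jaw [-0.106  0.994 -0.01 ] tip [478.2 204.9 109. ]
turn [0.5 0.5 3.9]
```

```bash
cat > ik.py <<'E'
from h import *
S=[([-1.362,.259,1.535],[220.163,-504.017,243.653],[0,0,-1]),([.3404,-.0858,2.2684],[397.04,199.32,170.35],[.53,.016,-.848]),([.379,.0362,2.3105],[440.06,203.99,152.7],[.643,-.009,-.766]),([.25,.09,2.24],[464.5,203.6,129.9],[.549,.051,-.834])]
A=[];B=[]
for (q1,q2,q3),p,z in S:
    e=np.array([np.cos(q1),np.sin(q1)]);p=np.array(p);z=np.array(z)
    # p = e*(a s2 + b s23 + r0) + c z ; unknown a,b,c,h
    A+= [[np.sin(q2),np.sin(q2+q3),z[:2]@e],[np.cos(q2),np.cos(q2+q3),z[2]]];B+=[p[:2]@e,p[2]]
A=np.array(A);H=np.zeros((len(A),1));H[1::2]=1
x,res,_,_=np.linalg.lstsq(np.c_[A,H],B,rcond=None);a,b,c,h=x
if __name__=='__main__': print(x,(np.c_[A,H]@x-B).round(1))
def q5(tip,th,yaw):
    z=G(th,yaw).as_matrix()[:,2];w=np.array(tip)-(c+25)*z
    r=np.hypot(*w[:2]);d=np.hypot(r,w[2]-h);az=np.arctan2(w[1],w[0])
    k=(d*d-a*a-b*b)/(2*a*b)
    if abs(k)>1:return None
    q3=np.arccos(k);q2=np.arctan2(r,w[2]-h)-np.arctan2(b*np.sin(q3),a+b*np.cos(q3))
    f=np.array([np.cos(az)*np.sin(q2+q3),np.sin(az)*np.sin(q2+q3),np.cos(q2+q3)])
    return np.round([az,q2,q3,np.arccos(f@z)],2)
if __name__=='__main__':
  for t in [(570,206,8),(580,206,8),(570,206,40),(450,170,8)]:
    for th in (20,25,30,35,40,45):
      print(t,th,q5(t,th,10),q5(t,th,18))
E
python3 ik.py
```

```text
[558.02513312 401.78024276 302.91749206 102.47542653] [-4.   6.4 -6.8  0.5  2.6 -6.   6.1 -0.9]
(570, 206, 8) 20 [0.39 0.42 1.99 0.4 ] [0.35 0.41 1.99 0.39]
(570, 206, 8) 25 [0.4  0.4  2.06 0.27] [0.36 0.4  2.07 0.25]
(570, 206, 8) 30 [0.41 0.39 2.13 0.16] [0.36 0.39 2.14 0.1 ]
(570, 206, 8) 35 [0.42 0.39 2.2  0.15] [0.36 0.38 2.21 0.07]
(570, 206, 8) 40 [0.44 0.4  2.27 0.27] [0.36 0.39 2.28 0.23]
(570, 206, 8) 45 [0.45 0.42 2.33 0.42] [0.37 0.42 2.35 0.41]
(580, 206, 8) 20 [0.38 0.43 1.96 0.41] [0.35 0.43 1.97 0.4 ]
(580, 206, 8) 25 [0.39 0.41 2.04 0.28] [0.35 0.41 2.04 0.26]
(580, 206, 8) 30 [0.4  0.4  2.11 0.16] [0.35 0.4  2.12 0.11]
(580, 206, 8) 35 [0.41 0.4  2.18 0.14] [0.35 0.4  2.19 0.06]
(580, 206, 8) 40 [0.43 0.41 2.25 0.25] [0.36 0.4  2.26 0.22]
(580, 206, 8) 45 [0.44 0.43 2.31 0.41] [0.36 0.42 2.32 0.39]
(570, 206, 40) 20 [0.39 0.37 1.95 0.48] [0.35 0.37 1.96 0.47]
(570, 206, 40) 25 [0.4  0.35 2.02 0.35] [0.36 0.35 2.03 0.33]
(570, 206, 40) 30 [0.41 0.34 2.1  0.23] [0.36 0.33 2.1  0.18]
(570, 206, 40) 35 [0.42 0.33 2.17 0.15] [0.36 0.33 2.18 0.04]
(570, 206, 40) 40 [0.44 0.33 2.24 0.2 ] [0.36 0.33 2.25 0.14]
(570, 206, 40) 45 [0.45 0.35 2.3  0.34] [0.37 0.34 2.32 0.3 ]
(450, 170, 8) 20 [0.42 0.25 2.27 0.29] [0.38 0.25 2.28 0.27]
(450, 170, 8) 25 [0.44 0.24 2.34 0.18] [0.38 0.23 2.35 0.13]
(450, 170, 8) 30 [0.46 0.23 2.41 0.14] [0.39 0.23 2.42 0.05]
(450, 170, 8) 35 [0.48 0.24 2.48 0.24] [0.39 0.24 2.49 0.2 ]
(450, 170, 8) 40 [0.5  0.27 2.55 0.4 ] [0.4  0.26 2.56 0.38]
(450, 170, 8) 45 [0.53 0.32 2.62 0.59] [0.4  0.31 2.63 0.59]
```

```bash
python3 -c "
from h import *
st(25,8)
from ik import q5
for x in (560,530,500,470):print(x,q5((x,206,8),25,8),q5((x,206,8),22,8))"
```

```text
t 3.15 tcp [464.5 203.6 129.9] q [ 0.25  0.09  2.24 -0.38  0.24  2.06] F [ 0.8  0.6 -0.5] M [ 0.   0.4 -0. ]
z [ 0.549  0.051 -0.834] jaw [-0.106  0.994 -0.01 ] tip [478.2 204.9 109. ]
turn [-0.5  8.4  1.9]
560 [0.42 0.39 2.08 0.28] [0.41 0.4  2.04 0.35]
530 [0.44 0.35 2.14 0.26] [0.43 0.36 2.1  0.33]
500 [0.48 0.32 2.2  0.25] [0.46 0.33 2.16 0.31]
470 [0.51 0.28 2.26 0.24] [0.5  0.29 2.22 0.3 ]
```

```bash
python3 -m creep '[[-0.5,8.6,2,0,0,0,0],[-0.5,8.6,2,0,0,0,0],[-0.5,8.6,2,0.025,0,-0.04,0],[-0.5,8.6,2,0.025,0,-0.07,0],[-0.5,8.6,2,0.025,0,-0.07,0]]'; python3 -c "
from h import *
st(25,8)"
```

```text
clock: 3.65
tcp_pos: [486.8, 202.9, 56.1]
ee_rot: [-3.034, -0.213, -0.657]
wrist_force: [-0.7, -0.3, -0.5]
finger_gap: 92.6
t 3.65 tcp [486.8 202.9  56.1] q [ 0.2   0.29  2.16 -0.09  0.27  1.71] F [-0.7 -0.3 -0.5] M [-0.   0.2 -0. ]
z [ 0.41   0.058 -0.91 ] jaw [-0.14  0.99  0.  ] tip [497.1 204.3  33.4]
turn [ 0.1 -0.6 -0. ]
```

```bash
python3 -m creep '[[0,0,0,0.03,0.002,-0.010,0],[0,0,0,0.05,0.002,-0.012,0],[0,0,0,0.062,0.002,-0.012,0],[0,0,0,0.062,0.002,-0.012,0]]'; python3 -c "
from h import *
st(25,8);grab('wrist','w2.png')"
```

```text
clock: 4.05
tcp_pos: [553.1, 205.9, 49.2]
ee_rot: [-3.029, -0.211, -0.674]
wrist_force: [0.2, 0.0, 0.6]
finger_gap: 93.1
t 4.05 tcp [553.1 205.9  49.2] q [ 0.18  0.38  2.04 -0.05  0.29  1.65] F [0.2 0.  0.6] M [ 0.   0.2 -0. ]
z [ 0.42   0.06  -0.906] jaw [-0.139  0.99   0.001] tip [563.6 207.4  26.6]
turn [-0.1  0.1  0. ]
```

View pics/w2.png

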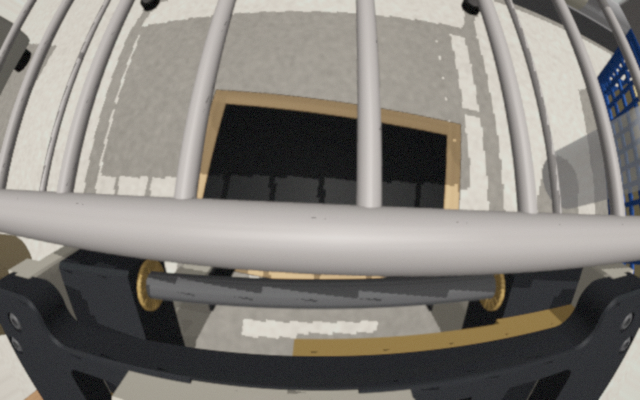

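The wrist picture shows the bar between the camera and the fingers, the slate's far corners at (218,90) and (460,125), and no contact. I'll lower and watch the force.

```bash
python3 -m creep '[[0,0,0,-0.003,0,-0.008,0],[0,0,0,-0.003,0,-0.014,0],[0,0,0,-0.003,0,-0.016,0]]';python3 -m creep '[[0,0,0,0,0,-0.001,0],[0,0,0,0,0,-0.002,0],[0,0,0,0,0,-0.002,0]]'; python3 -c "
from h import *
st(25,8)"
```

```text
clock: 4.4
tcp_pos: [547.8, 205.9, 31.8]
ee_rot: [-3.03, -0.212, -0.672]
wrist_force: [-6.3, -1.5, 17.5]
finger_gap: 93.0
clock: 4.7
tcp_pos: [549.6, 206.2, 31.7]
ee_rot: [-3.028, -0.212, -0.678]
wrist_force: [-3.9, -0.3, 16.5]
finger_gap: 92.8
t 4.7 tcp [549.6 206.2  31.7] q [ 0.18  0.41  2.06 -0.07  0.23  1.67] F [-3.9 -0.3 16.5] M [-0.  -0.2  0. ]
z [ 0.422  0.06  -0.904] jaw [-0.139  0.99   0.001] tip [560.2 207.7   9.1]
turn [-0.1  0.2 -0. ]
```

```bash
python3 -m creep '[[0,0,0,-0.005,0,0.001,0],[0,0,0,-0.012,0,0.001,0],[0,0,0,-0.02,0,0.001,0],[0,0,0,-0.028,0,0.001,0]]';python3 -m creep '[[0,0,0,-0.01,0,0,0],[0,0,0,-0.02,0,0,0],[0,0,0,-0.028,0,0,0],[0,0,0,-0.032,0,0,0],[0,0,0,-0.032,0,0,0]]'; python3 -c "
from h import *
st(25,8);d=grab('scene')
w=cv2.convertScaleAbs(d['pixels'][105:275,250:450,::-1],alpha=1.5)
cv2.imwrite('pics/c3.png',cv2.resize(w,None,fx=3.5,fy=3.5,interpolation=cv2.INTER_CUBIC))
"
```

```text
clock: 5.1
tcp_pos: [520.6, 206.2, 32.6]
ee_rot: [-3.032, -0.211, -0.666]
wrist_force: [0.8, 0.8, 1.2]
finger_gap: 92.7
clock: 5.6
tcp_pos: [489.7, 207.3, 37.0]
ee_rot: [-3.038, -0.211, -0.653]
wrist_force: [0.1, -0.6, -0.4]
finger_gap: 92.9
t 5.6 tcp [489.7 207.3  37. ] q [ 0.21  0.34  2.17 -0.14  0.22  1.78] F [ 0.1 -0.6 -0.4] M [-0.   0.2  0.1]
z [ 0.407  0.055 -0.912] jaw [-0.138  0.99  -0.002] tip [499.8 208.7  14.2]
turn [ 0.2 -0.7  0.1]
```

View pics/c3.png

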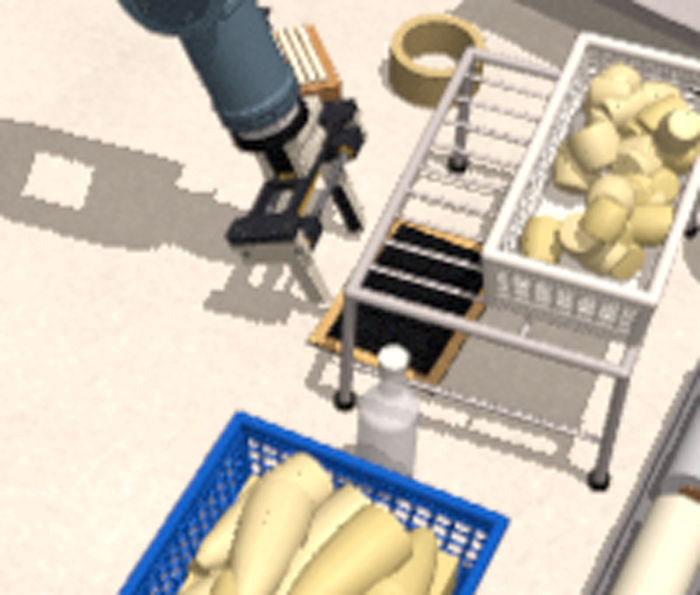

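The slate came out about 25 mm. Contact was then lost because joint 5 hit its limit and lifted the tool. I'll regrip with less tilt, which the extra clearance now allows.

```bash
python3 -c "
from h import *
import pickle
s=pickle.load(open('d0.pkl','rb'))['scene']
for u,v in((310,341),(405,222),(432,382)): print(onz(s,250+u/3.5,105+v/3.5,6).round(1))
st(19,5)"
python3 -m creep '[[-0.2,4.8,-3,0,0,0.01,0],[-0.2,4.8,-3,0.02,0,0.01,0],[-0.2,4.8,-3,0.032,0,0.005,0],[-0.2,4.8,-3,0.032,0,0.003,0]]'; python3 -c "
from h import *
st(19,5)"
```

```text
[516.8 115.4   6. ]
[531.2 296.4   6. ]
[638.2 123.2   6. ]
t 5.65 tcp [490.3 207.4  37.2] q [ 0.21  0.34  2.16 -0.14  0.22  1.78] F [0.5 0.2 0.4] M [ 0.   0.2 -0. ]
z [ 0.408  0.055 -0.911] jaw [-0.138  0.99  -0.002] tip [500.5 208.7  14.4]
turn [-0.5  5.3 -2.9]
clock: 6.05
tcp_pos: [524.2, 207.1, 39.8]
ee_rot: [-3.075, -0.129, -0.53]
wrist_force: [0.6, -0.5, -0.1]
finger_gap: 92.9
t 6.05 tcp [524.2 207.1  39.8] q [ 0.2   0.38  2.02 -0.09  0.4   1.76] F [ 0.6 -0.5 -0.1] M [-0.1  0.2  0. ]
z [ 0.334  0.032 -0.942] jaw [-0.085  0.996  0.004] tip [532.5 207.9  16.2]
turn [-0.3  0.6  0.2]
```

```bash
python3 -m creep '[[0,0,0,0.013,0,0,0],[0,0,0,0.013,0,-0.004,0],[0,0,0,0.013,0,-0.007,0],[0,0,0,0.013,0,-0.008,0],[0,0,0,0.013,0,-0.008,0]]'; python3 -c "
from h import *
st()"
```

```text
clock: 6.55
tcp_pos: [535.4, 207.2, 32.5]
ee_rot: [-3.075, -0.131, -0.529]
wrist_force: [-0.6, -1.0, 4.4]
finger_gap: 93.0
t 6.55 tcp [535.4 207.2  32.5] q [ 0.19  0.41  2.   -0.09  0.39  1.75] F [-0.6 -1.   4.4] M [-0.4  0.  -0.1]
z [ 0.333  0.032 -0.942] jaw [-0.086  0.996  0.004] tip [543.7 208.    8.9]
```

```bash
python3 -m creep '[[0,0,0,0,0,-0.001,0],[0,0,0,0,0,-0.001,0]]';python3 -m creep '[[0,0,0,-0.004,0,0,0],[0,0,0,-0.01,0,0,0],[0,0,0,-0.018,0,0,0],[0,0,0,-0.026,0,0,0]]'; python3 -m creep '[[0,0,0,-0.008,0,0,0],[0,0,0,-0.016,0,0,0],[0,0,0,-0.024,0,0,0],[0,0,0,-0.028,0,0,0],[0,0,0,-0.028,0,0,0]]';python3 -c "
from h import *
st(0,0)"
```

```text
clock: 6.75
tcp_pos: [535.7, 207.3, 32.2]
ee_rot: [-3.075, -0.131, -0.531]
wrist_force: [-3.3, -1.4, 10.2]
finger_gap: 93.1
clock: 7.15
tcp_pos: [510.5, 207.6, 32.4]
ee_rot: [-3.073, -0.131, -0.534]
wrist_force: [1.5, -0.1, 4.5]
finger_gap: 93.3
clock: 7.65
tcp_pos: [481.8, 207.7, 32.2]
ee_rot: [-3.074, -0.131, -0.533]
wrist_force: [-1.4, 0.9, 9.2]
finger_gap: 92.7
t 7.65 tcp [481.8 207.7  32.2] q [ 0.22  0.35  2.12 -0.12  0.34  1.82] F [-1.4  0.9  9.2] M [-0.1 -0.2  0. ]
z [ 0.335  0.033 -0.942] jaw [-0.086  0.996  0.005] tip [490.2 208.5   8.7]
turn [-1.1 19.7 -4.8]
```

```bash
python3 -m creep '[[0,0,0,-0.006,0,0,0],[0,0,0,-0.016,0,0,0],[0,0,0,-0.026,0,0,0],[0,0,0,-0.036,0,0,0]]'; python3 -m creep '[[0,0,0,-0.010,0,0,0],[0,0,0,-0.02,0,0,0],[0,0,0,-0.03,0,0,0],[0,0,0,-0.036,0,0,0],[0,0,0,-0.036,0,0,0]]';python3 -m creep '[[0,0,0,0,0,0.03,0],[0,0,0,-0.03,0,0.07,0],[0,0,0,-0.03,0,0.08,0]]';python3 -c "
from h import *
st(0,0)
d=grab('scene','s4.png');w=grab('wrist','w4.png')
import pickle;pickle.dump((d,w),open('d4.pkl','wb'))
"
```

```text
clock: 8.05
tcp_pos: [446.4, 207.8, 32.3]
ee_rot: [-3.073, -0.131, -0.534]
wrist_force: [2.7, 0.3, 6.3]
finger_gap: 93.1
clock: 8.55
tcp_pos: [409.6, 207.7, 32.1]
ee_rot: [-3.074, -0.132, -0.533]
wrist_force: [-0.6, 0.7, 10.6]
finger_gap: 92.7
clock: 8.85
tcp_pos: [376.6, 207.2, 113.1]
ee_rot: [-3.074, -0.131, -0.529]
wrist_force: [0.1, -0.1, 0.1]
finger_gap: 92.9
t 8.85 tcp [376.6 207.2 113.1] q [ 0.3   0.04  2.23 -0.13  0.54  1.88] F [ 0.1 -0.1  0.1] M [-0.   0.2 -0. ]
z [ 0.333  0.033 -0.942] jaw [-0.086  0.996  0.005] tip [384.9 208.1  89.5]
turn [-1.1 19.5 -4.8]
```

View pics/w4.png

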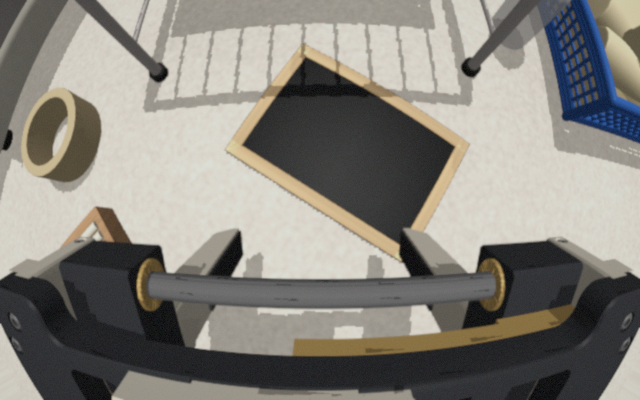

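The slate is out but turned by roughly −30°, so only the right fingertip was carrying it. The corners are at (304,43), (227,149), (402,258) and (469,145).

```bash
python3 -c "
from h import *
import pickle
d,w=pickle.load(open('d4.pkl','rb'))
P=np.array([onz(w,u,v,6,True) for u,v in((304,43),(227,149),(402,258),(469,145))]);print(P.round(1))
c=P.mean(0);print('c',c.round(1));e=P[1]-P[2];f=P[0]-P[3]
print([np.degrees(np.arctan2(-a[0],a[1])).round(1) for a in(e,f)],[np.linalg.norm(a).round(0) for a in(e,f,P[0]-P[1],P[3]-P[2])])
for u,v in((159,75),(471,71),(567,115)):print(onz(w,u,v,0,True).round(1))
"
```

```text
[[574.8 240.9   6. ]
 [460.  299.7   6. ]
 [376.5 136.    6. ]
 [485.6  74.6   6. ]]
c [474.2 187.8   6. ]
[np.float64(-27.0), np.float64(-28.2)] [np.float64(184.0), np.float64(189.0), np.float64(129.0), np.float64(125.0)]
[541.4 396.7   0. ]
[572.2  63.9   0. ]
[548.5 -73.8   0. ]
```

```bash
python3 -m creep '[[-1.1,19.5,-4.8,0.02,-0.01,0,0],[-1.1,19.5,-4.8,0.05,-0.019,-0.02,0],[-1.1,19.5,-4.8,0.073,-0.019,-0.06,0],[-1.1,19.5,-4.8,0.073,-0.019,-0.07,0],[-1.1,19.5,-4.8,0.073,-0.019,-0.07,0]]'; python3 -c "
from h import *
st(0,0)"
```

```text
clock: 9.45
tcp_pos: [449.3, 187.3, 36.8]
ee_rot: [3.139, -0.001, -0.016]
wrist_force: [-0.1, -0.2, -0.2]
finger_gap: 92.9
t 9.45 tcp [449.3 187.3  36.8] q [ 0.17  0.4   1.92 -0.    0.83  1.74] F [-0.1 -0.2 -0.2] M [0.1 0.1 0. ]
z [-0.01  -0.002 -1.   ] jaw [ 0.001  1.    -0.002] tip [449.  187.2  11.8]
turn [ 0.1 -0.6  0. ]
```

```bash
python3 -m creep '[[0.1,-0.6,0,0,0,-0.004,0],[0.1,-0.6,0,0,0,-0.006,0],[0.1,-0.6,0,0,0,-0.007,0],[0.1,-0.6,0,0,0,-0.007,0]]'; python3 -c "
from h import *
st(0,0)"
```

```text
clock: 9.85
tcp_pos: [452.5, 188.6, 35.6]
ee_rot: [-3.14, -0.001, -0.02]
wrist_force: [-0.3, -1.2, -0.1]
finger_gap: 93.1
t 9.85 tcp [452.5 188.6  35.6] q [ 0.17  0.4   1.94 -0.    0.8   1.74] F [-0.3 -1.2 -0.1] M [ 0.  0. -0.]
z [ 0.013  0.002 -1.   ] jaw [-0.001  1.     0.002] tip [452.8 188.7  10.6]
turn [-0.1  0.7 -0. ]
```

```bash
python3 -m creep '[[0,0,0,0,0,-0.003,0],[0,0,0,0,0,-0.005,0],[0,0,0,0,0,-0.0055,0],[0,0,0,0,0,-0.0055,0],[0,0,0,0,0,-0.0055,0]]'; python3 -c "
from h import *
st(0,0)"
```

```text
clock: 10.35
tcp_pos: [453.0, 188.5, 31.2]
ee_rot: [-3.14, -0.001, -0.019]
wrist_force: [-6.0, -1.2, 24.2]
finger_gap: 93.0
t 10.35 tcp [453.  188.5  31.2] q [ 0.17  0.4   1.94 -0.    0.79  1.74] F [-6.  -1.2 24.2] M [-0.7  1.2 -0.1]
z [ 0.012  0.001 -1.   ] jaw [-0.001  1.     0.001] tip [453.3 188.5   6.2]
turn [-0.1  0.7 -0. ]
```

```bash
python3 -m creep '[[-0.3,0.7,0,0,0,0.001,0],[-0.3,0.7,0,0,0,0.001,0],[-0.3,0.7,0,0,0,0.001,0]]'; python3 -c "
from h import *
st(0,0)"
```

```text
clock: 10.65
tcp_pos: [453.4, 188.6, 31.3]
ee_rot: [3.138, 0.0, 0.001]
wrist_force: [-2.1, 0.5, 13.5]
finger_gap: 92.9
t 10.65 tcp [453.4 188.6  31.3] q [ 0.17  0.41  1.93 -0.    0.81  1.74] F [-2.1  0.5 13.5] M [0.5 0.6 0.2]
z [ 0.001 -0.003 -1.   ] jaw [-0.     1.    -0.003] tip [453.5 188.6   6.3]
turn [ 0.2  0.  -0. ]
```

```bash
python3 -m creep '[[0.14,0,0,0,0,0,0],[0.14,0,0,0,0,0,0]]'; python3 -m creep '[[0,0,3,-0.004,0,0,0],[0,0,8,-0.01,0,0,0],[0,0,13,-0.018,0,0,0],[0,0,17,-0.025,0,0,0],[0,0,17,-0.025,0,0,0]]';python3 -m creep '[[0,0,4,-0.006,0,0,0],[0,0,8,-0.012,0,0,0],[0,0,11,-0.018,0,0,0],[0,0,11,-0.02,0,0,0],[0,0,11,-0.02,0,0,0]]'; python3 -c "
from h import *
st(0,28);w=grab('wrist','w5.png')
import pickle;pickle.dump(w,open('w5.pkl','wb'))"
```

```text
clock: 10.85
tcp_pos: [453.4, 188.6, 31.2]
ee_rot: [3.141, 0.0, 0.001]
wrist_force: [-2.7, -0.3, 13.8]
finger_gap: 93.1
clock: 11.35
tcp_pos: [428.7, 188.7, 31.3]
ee_rot: [3.105, 0.467, 0.004]
wrist_force: [-1.2, -0.4, 12.1]
finger_gap: 92.9
clock: 11.85
tcp_pos: [409.8, 188.7, 31.4]
ee_rot: [3.046, 0.759, 0.007]
wrist_force: [1.2, -0.1, 10.9]
finger_gap: 93.1
t 11.85 tcp [409.8 188.7  31.4] q [ 0.18  0.35  2.02 -0.    0.76  1.27] F [ 1.2 -0.1 10.9] M [ 0.3  0.1 -0.1]
z [ 0.005 -0.001 -1.   ] jaw [-0.469  0.883 -0.003] tip [409.9 188.7   6.4]
turn [0.1 0.3 0. ]
```

View pics/w5.png

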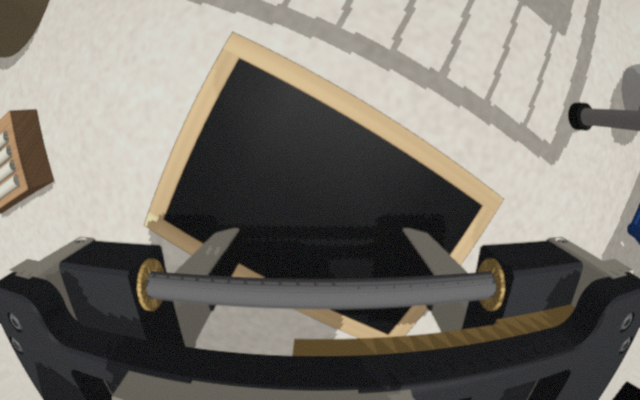

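The slate turned along with the tool. Its corners are at (233,33), (147,224), (392,335) and (503,198).

```bash
cat > sl.py <<'E'
from h import *
def slate(w,c4,fish=True,z=6): # FL NL NR FR
    P=np.array([onz(w,u,v,z,fish) for u,v in c4]);print(P.round(1)[:,:2].tolist());e=P[1]-P[2];f=P[0]-P[3]
    print('c',P.mean(0).round(1),'yaw',[np.degrees(np.arctan2(-a[0],a[1])).round(1) for a in(e,f)],[np.linalg.norm(a).round(0) for a in(e,f,P[0]-P[1],P[3]-P[2])])
E
python3 -c "
from sl import *
import pickle
slate(pickle.load(open('w5.pkl','rb')),((233,33),(147,224),(392,335),(503,198)))"
```

```text
[[495.3, 287.0], [368.3, 290.4], [372.3, 111.2], [489.4, 99.0]]
c [431.3 196.9   6. ] yaw [np.float64(1.3), np.float64(-1.8)] [np.float64(179.0), np.float64(188.0), np.float64(127.0), np.float64(118.0)]
```

```bash
python3 -m creep '[[0,0,0,0,-0.006,0,0],[0,0,0,0,-0.018,0,0],[0,0,0,0,-0.032,0,0],[0,0,0,0,-0.048,0,0],[0,0,0,0,-0.064,0,0]]'; python3 -m creep '[[0,0,0,0,-0.016,0,0],[0,0,0,0,-0.032,0,0],[0,0,0,0,-0.048,0,0],[0,0,0,0,-0.064,0,0],[0,0,0,0,-0.08,0,0]]';python3 -c "
from h import *
st()"
```

```text
clock: 12.4
tcp_pos: [409.3, 124.7, 31.3]
ee_rot: [3.047, 0.759, 0.005]
wrist_force: [-0.1, 5.0, 14.0]
finger_gap: 92.7
clock: 12.9
tcp_pos: [409.4, 44.2, 31.3]
ee_rot: [3.047, 0.758, 0.005]
wrist_force: [0.8, 4.8, 16.3]
finger_gap: 92.7
t 12.9 tcp [409.4  44.2  31.3] q [-0.16  0.3   2.12 -0.    0.72  0.92] F [ 0.8  4.8 16.3] M [ 1.5  0.3 -0.1]
z [ 0.003 -0.001 -1.   ] jaw [-0.468  0.884 -0.003] tip [409.5  44.1   6.3]
```

```bash
python3 -m creep '[[0,0,0,0,-0.004,0,0],[0,0,0,0,-0.004,0,0]]';python3 -c "
from h import *
st();w=grab('wrist','w6.png')
import pickle;pickle.dump(w,open('w6.pkl','wb'))"
```

```text
clock: 13.1
tcp_pos: [409.6, 39.5, 31.3]
ee_rot: [3.045, 0.757, 0.004]
wrist_force: [-1.1, -1.7, 16.4]
finger_gap: 93.0
t 13.1 tcp [409.6  39.5  31.3] q [-0.17  0.3   2.12 -0.    0.72  0.91] F [-1.1 -1.7 16.4] M [0.4 0.4 0.1]
z [ 0.004 -0.003 -1.   ] jaw [-0.468  0.884 -0.004] tip [409.7  39.4   6.3]
```

View pics/w6.png

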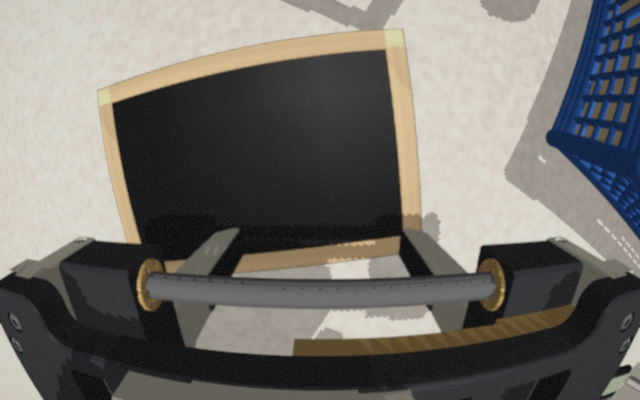

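The slate rotated again to about +30°, because the left finger was carrying most of the load. I'll lift, back off for an unobstructed look, and measure the slate and basket numerically on a rectified plane.

```bash
python3 -m creep '[[0,0,0,0,0,0.03,0],[0,0,-8,-0.02,-0.02,0.07,0],[0,0,-16,-0.05,-0.04,0.11,0],[0,0,-24,-0.08,-0.06,0.13,0],[0,0,-28,-0.08,-0.08,0.14,0]]'; python3 -m creep '[[0,-8,0,0,-0.02,0,0],[0,-16,0,0,-0.04,0.01,0],[0,-20,0,0,-0.04,0.01,0],[0,-20,0,0,-0.04,0.01,0]]'
cat >> sl.py <<'E'
def rect(w,x0,x1,y0,y1,z,s=1.0):
    # rows: x decreasing, cols: y decreasing  (view as from above, robot at bottom)
    xs=np.arange(x1,x0,-s);ys=np.arange(y1,y0,-s);X,Y=np.meshgrid(xs,ys,indexing='ij')
    K=np.array(w['K']);T=np.array(w['camera_from_world']);C=T[:3,:3]@np.stack([X.ravel(),Y.ravel(),np.full(X.size,z)])+T[:3,3:]
    n=np.hypot(C[0],C[1]);r=np.arctan2(n,C[2])
    u=(K[0,0]*r*C[0]/n+K[0,2]).reshape(X.shape).astype('f4');v=(K[1,1]*r*C[1]/n+K[1,2]).reshape(X.shape).astype('f4')
    return cv2.remap(w['pixels'],u,v,cv2.INTER_LINEAR)
E
python3 - <<'E'
from sl import *
import pickle
st(20,0)
w=grab('wrist','w7.png');pickle.dump(w,open('w7.pkl','wb'))
A=rect(w,330,630,-380,200,6);B=rect(w,330,630,-380,200,0)
cv2.imwrite('pics/r7.png',cv2.convertScaleAbs(np.vstack([A,w['pixels'][:,30:610][:290]])[:,:,::-1],alpha=1.3))
E
```

```text
clock: 13.65
tcp_pos: [324.9, -39.7, 171.5]
ee_rot: [3.139, -0.007, -0.0]
wrist_force: [1.0, -0.5, -0.6]
finger_gap: 92.9
clock: 14.05
tcp_pos: [325.9, -80.5, 179.3]
ee_rot: [3.091, -0.01, 0.544]
wrist_force: [0.8, 1.2, -0.2]
finger_gap: 92.7
t 14.05 tcp [325.9 -80.5 179.3] q [-0.88 -0.33  2.31  0.33  0.95  0.53] F [ 0.8  1.2 -0.2] M [0.  0.2 0. ]
z [ 0.341 -0.004 -0.94 ] jaw [ 0.007  1.    -0.002] tip [334.4 -80.6 155.8]
turn [ 0.1 -0.   0.4]
```

View pics/r7.png

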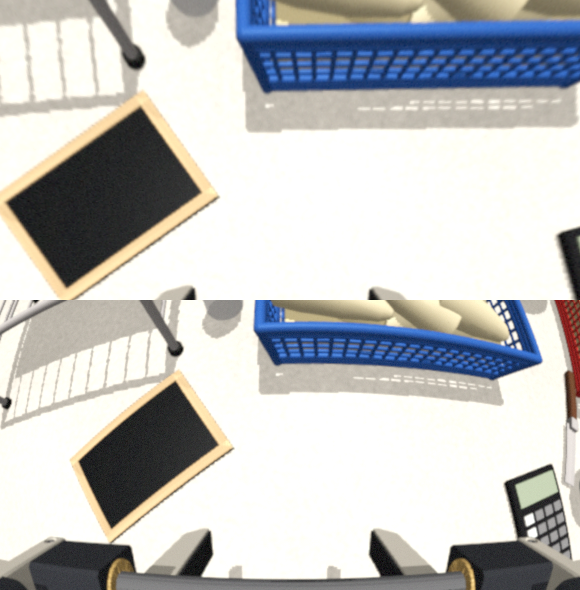

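The rectified view clearly shows the slate at about +30°, the basket's bottom front edge along row 87, and the calculator at the far right. I'll extract the numbers with masks.

```bash
cat > det.py <<'E'
from sl import *
def det(w,x0=300,x1=630,y0=-420,y1=240,basket=True):
    A=rect(w,x0,x1,y0,y1,6);g=A.max(2)
    hsv=cv2.cvtColor(A,cv2.COLOR_RGB2HSV)
    m=(g<40).astype('u1');m=cv2.morphologyEx(m,cv2.MORPH_OPEN,np.ones((5,5)))
    n,L,S,C=cv2.connectedComponentsWithStats(m)
    for i in range(1,n):
        if S[i,4]<8000: continue
        c,(a,b),t=cv2.minAreaRect(cv2.findNonZero((L==i).astype('u1')))
        if a<b: a,b,t=b,a,t-90
        print('dark area',S[i,4],'c x %.1f y %.1f'%(x1-c[1],y1-c[0]),'size %.0f %.0f'%(a,b),'yaw %.1f'%((-t+90)%180-90))
    if basket:
        hs=cv2.cvtColor(rect(w,x0,x1,y0,y1,0),cv2.COLOR_RGB2HSV)
        bl=cv2.inRange(hs,(105,130,30),(130,255,255));bl=cv2.morphologyEx(bl,cv2.MORPH_OPEN,np.ones((3,3)))
        cols=[j for j in range(bl.shape[1]) if bl[:,j].any()]
        low=np.array([[y1-j,x1-np.nonzero(bl[:,j])[0].max()] for j in cols],float)
        k=(low[:,0]<-95)&(low[:,0]>-330);q=low[k]
        f=np.polyfit(q[:,0],q[:,1],1);r=q[:,1]-np.polyval(f,q[:,0]);q=q[abs(r)<3];f=np.polyfit(q[:,0],q[:,1],1)
        print('basket foot x@-215 %.1f yaw %.2f'%(np.polyval(f,-215),np.degrees(np.arctan(-f[0]))),low[::20].astype(int).tolist())
if __name__=='__main__':
    import pickle,sys
    det(pickle.load(open(sys.argv[1],'rb')))
E
python3 det.py w7.pkl
```

```text
dark area 15484 c x 433.1 y 96.8 size 162 102 yaw 35.4
basket foot x@-215 547.3 yaw 0.99 [[-36, 615], [-56, 560], [-76, 545], [-96, 545], [-116, 546], [-136, 546], [-156, 546], [-176, 547], [-196, 547], [-216, 547], [-236, 547], [-256, 548], [-276, 548], [-296, 549], [-316, 549], [-336, 549], [-356, 550], [-376, 551], [-396, 560], [-416, 569]]
```

```bash
python3 -c "
from h import *
st(0,35.4)"
```

```text
t 14.1 tcp [326.4 -80.5 179.6] q [-0.88 -0.32  2.31  0.32  0.95  0.54] F [0.2 0.3 0.6] M [ 0.   0.2 -0. ]
z [ 0.339 -0.004 -0.941] jaw [ 0.006  1.    -0.002] tip [334.8 -80.6 156.1]
turn [-6.  19.3 35.4]
```

```bash
python3 -m creep '[[-1,3.5,6.5,0.03,0.04,0,0],[-2.2,7,13,0.06,0.08,-0.03,0],[-3.4,11,20,0.09,0.12,-0.06,0],[-4.6,15,27.5,0.121,0.157,-0.09,0],[-6,19.3,35.4,0.121,0.157,-0.11,0]]'; python3 -m creep '[[0,0,0,0,0,-0.015,0],[0,0,0,0,0,-0.028,0],[0,0,0,0,0,-0.028,0]]'; python3 -c "
from h import *
st(0,35.4)"
```

```text
clock: 14.6
tcp_pos: [447.0, 74.3, 77.9]
ee_rot: [3.005, 0.908, 0.04]
wrist_force: [1.0, -0.4, 2.5]
finger_gap: 93.1
clock: 14.9
tcp_pos: [442.2, 73.0, 47.5]
ee_rot: [-3.007, -0.9, -0.029]
wrist_force: [-1.3, -0.0, 0.6]
finger_gap: 92.7
t 14.9 tcp [442.2  73.   47.5] q [-0.09  0.31  2.03  0.01  0.78  0.89] F [-1.3 -0.   0.6] M [-0.  0. -0.]
z [ 0.017  0.008 -1.   ] jaw [-0.549  0.836 -0.003] tip [442.6  73.2  22.5]
turn [-0.5  1.   2.1]
```

```bash
python3 -m creep '[[0,0,0,0,0,0,0]]'; python3 -c "
from h import *
st(0,35.4)"; python3 -m creep '[[-0.4,0.8,1.8,0.005,0.004,-0.006,0],[-0.4,0.8,1.8,0.005,0.004,-0.006,0],[-0.4,0.8,1.8,0.005,0.004,-0.006,0]]'; python3 -c "
from h import *
st(0,35.4)"
```

```text
clock: 15.0
tcp_pos: [443.5, 71.9, 50.0]
ee_rot: [-3.009, -0.898, -0.037]
wrist_force: [-0.6, 0.9, 0.5]
finger_gap: 92.9
t 15.0 tcp [443.5  71.9  50. ] q [-0.1   0.31  2.03  0.01  0.78  0.88] F [-0.6  0.9  0.5] M [-0. -0. -0.]
z [ 0.022  0.008 -1.   ] jaw [-0.548  0.836 -0.005] tip [444.   72.2  25. ]
turn [-0.5  1.3  2.2]
clock: 15.3
tcp_pos: [449.0, 74.7, 45.1]
ee_rot: [2.996, 0.942, 0.018]
wrist_force: [-0.3, -0.5, -0.1]
finger_gap: 93.2
t 15.3 tcp [449.   74.7  45.1] q [-0.08  0.33  2.01  0.    0.79  0.87] F [-0.3 -0.5 -0.1] M [-0.1 -0.1  0. ]
z [ 0.011  0.002 -1.   ] jaw [-0.572  0.82  -0.004] tip [449.3  74.7  20.1]
turn [-0.1  0.6  0.5]
```

```bash
python3 -m creep '[[0.1,0.6,0.5,0,0.001,-0.006,0],[0.1,0.6,0.5,0,0.001,-0.011,0],[0.1,0.6,0.5,0,0.001,-0.0135,0],[0.1,0.6,0.5,0,0.001,-0.0145,0],[0.1,0.6,0.5,0,0.001,-0.0145,0]]'; python3 -c "
from h import *
st(0,35.4)"
```

```text
clock: 15.8
tcp_pos: [448.5, 75.5, 31.3]
ee_rot: [-2.989, -0.954, -0.002]
wrist_force: [-5.5, 0.7, 18.1]
finger_gap: 93.1
t 15.8 tcp [448.5  75.5  31.3] q [-0.08  0.36  2.01  0.01  0.77  0.87] F [-5.5  0.7 18.1] M [-0.6  0.5 -0.2]
z [ 0.     0.004 -1.   ] jaw [-0.579  0.815  0.003] tip [448.5  75.6   6.3]
turn [-0.2  0.   0. ]
```

```bash
python3 -m creep '[[-0.04,-0.03,-3,0,0,0,0],[-0.04,-0.03,-7,0,0,0,0],[-0.04,-0.03,-11,0,0,0,0],[-0.04,-0.03,-15,0,0,0,0],[-0.04,-0.03,-19,0,0,0,0]]'; python3 -m creep '[[0,0,-4,0,0,0,0],[0,0,-8,0,0,0,0],[0,0,-12,0,0,0,0],[0,0,-15.4,0,0,0,0],[0,0,-15.4,0,0,0,0]]';python3 -c "
from h import *
st(0,1)
import pickle;w=grab('wrist','w8.png');pickle.dump(w,open('w8.pkl','wb'))
A=rect(w,400,630,-60,240,6);m=cv2.inRange(cv2.cvtColor(A,cv2.COLOR_RGB2HSV),(8,60,60),(25,255,255))
# far wooden border: topmost wood pixel per column
q=np.array([[240-j,630-np.nonzero(m[:,j])[0].min()] for j in range(m.shape[1]) if m[:,j].sum()>255*6]);print(q[::12].tolist())
"
```

```text
clock: 16.3
tcp_pos: [450.9, 75.3, 31.3]
ee_rot: [-3.108, -0.444, -0.011]
wrist_force: [2.4, 0.4, 9.5]
finger_gap: 93.2
clock: 16.8
tcp_pos: [451.0, 75.1, 31.3]
ee_rot: [-3.139, -0.025, -0.012]
wrist_force: [2.1, -0.4, 10.1]
finger_gap: 93.4
t 16.8 tcp [451.   75.1  31.3] q [-0.08  0.36  2.01  0.    0.76  1.47] F [ 2.1 -0.4 10.1] M [-0.6 -0.3  0.1]
z [ 0.008  0.002 -1.   ] jaw [-0.016  1.     0.002] tip [451.2  75.2   6.3]
turn [-0.1  0.4  0.1]Traceback (most recent call last):
  File "<string>", line 5, in <module>
    A=rect(w,400,630,-60,240,6);m=cv2.inRange(cv2.cvtColor(A,cv2.COLOR_RGB2HSV),(8,60,60),(25,255,255))
      ^^^^
NameError: name 'rect' is not defined
```

```bash
cat > far.py <<'E'
from sl import *
import pickle,sys
def far(w,x0,x1,y0,y1):
    A=rect(w,x0,x1,y0,y1,6);m=cv2.inRange(cv2.cvtColor(A,cv2.COLOR_RGB2HSV),(8,60,60),(25,255,255))
    q=np.array([[y1-j,x1-np.nonzero(m[:,j])[0].min()] for j in range(m.shape[1]) if m[:,j].sum()>255*6]);print(q[::10].tolist())
if __name__=='__main__': far(pickle.load(open(sys.argv[1],'rb')),*map(float,sys.argv[2:6]))
E
python3 far.py w8.pkl 400 630 -60 240
```

```text
[[207.0, 450.0], [197.0, 455.0], [187.0, 459.0], [177.0, 464.0], [167.0, 468.0], [157.0, 473.0], [147.0, 477.0], [137.0, 482.0], [127.0, 486.0], [117.0, 491.0], [107.0, 495.0], [97.0, 500.0], [87.0, 504.0], [77.0, 509.0], [67.0, 514.0], [57.0, 518.0], [47.0, 523.0], [37.0, 527.0], [27.0, 505.0], [17.0, 483.0], [7.0, 461.0], [-37.0, 440.0], [-47.0, 436.0], [-57.0, 420.0]]
```

```bash
python3 -m creep '[[-0.17,0,0,0,0,-0.0005,0],[-0.17,0,0,0,0,-0.0005,0],[-0.17,0,0,0,0,-0.0005,0]]'; python3 -c "
from h import *
st(0,1)"
```

```text
clock: 17.15
tcp_pos: [451.0, 75.2, 31.2]
ee_rot: [3.141, 0.027, 0.012]
wrist_force: [0.9, -0.9, 15.2]
finger_gap: 92.5
t 17.15 tcp [451.   75.2  31.2] q [-0.08  0.36  2.01  0.    0.76  1.47] F [ 0.9 -0.9 15.2] M [0.1 0.  0.1]
z [ 0.008 -0.    -1.   ] jaw [-0.017  1.    -0.   ] tip [451.2  75.2   6.2]
turn [0.  0.4 0. ]
```

```bash
python3 -m creep '[[0,0,-3,0,0,0,0],[0,0,-7,0,0,0,0],[0,0,-11,0,0,0,0],[0,0,-12,0,0,0,0],[0,0,-12,0,0,0,0]]'; python3 -c "
from h import *
st(0,-11)"
```

```text
clock: 17.65
tcp_pos: [450.4, 75.1, 31.2]
ee_rot: [3.127, -0.302, 0.01]
wrist_force: [-2.3, -1.3, 18.0]
finger_gap: 93.1
t 17.65 tcp [450.4  75.1  31.2] q [-0.08  0.36  2.01 -0.    0.76  1.68] F [-2.3 -1.3 18. ] M [-0.4  0.3 -0.2]
z [ 0.007 -0.001 -1.   ] jaw [0.191 0.982 0.   ] tip [450.5  75.1   6.2]
turn [0.  0.4 0. ]
```

```bash
python3 -m creep '[[-0.1,0.02,0,0,0,0,0],[-0.1,0.02,0,0,0,0,0]]'; python3 -m creep '[[0,0,-3,0,0,0,0],[0,0,-7,0,0,0,0],[0,0,-11.4,0,0,0,0],[0,0,-11.4,0,0,0,0]]'; python3 -c "
from h import *
import pickle
st(0,-23);w=grab('wrist','w9.png');pickle.dump(w,open('w9.pkl','wb'))"; python3 far.py w9.pkl 400 630 -60 240
```

```text
clock: 17.85
tcp_pos: [450.4, 75.2, 31.2]
ee_rot: [3.125, -0.302, 0.01]
wrist_force: [-0.9, -2.8, 17.6]
finger_gap: 93.0
clock: 18.25
tcp_pos: [450.3, 75.3, 31.2]
ee_rot: [3.08, -0.614, 0.01]
wrist_force: [-1.0, -0.6, 17.2]
finger_gap: 92.9
t 18.25 tcp [450.3  75.3  31.2] q [-0.08  0.36  2.01 -0.    0.76  1.89] F [-1.  -0.6 17.2] M [ 0.   0.2 -0.3]
z [ 0.006 -0.002 -1.   ] jaw [0.384 0.924 0.   ] tip [450.5  75.3   6.2]
turn [ 0.1  0.3 -0.4]
[[217.0, 456.0], [207.0, 471.0], [197.0, 479.0], [187.0, 499.0], [177.0, 500.0], [167.0, 500.0], [157.0, 501.0], [147.0, 501.0], [137.0, 502.0], [127.0, 502.0], [117.0, 503.0], [107.0, 503.0], [97.0, 504.0], [87.0, 505.0], [77.0, 505.0], [67.0, 506.0], [57.0, 506.0], [47.0, 507.0], [37.0, 507.0], [27.0, 508.0], [17.0, 508.0]]
```

```bash
python3 -m creep '[[0,0,0,0,-0.006,0,0],[0,0,0,-0.002,-0.016,0,0],[0,0,0,-0.004,-0.028,0,0],[0,0,0,-0.007,-0.042,0,0],[0,0,0,-0.010,-0.056,0,0]]'; python3 -m creep '[[0,0,0,0,-0.014,0,0],[0,0,0,0,-0.028,0,0],[0,0,0,0,-0.042,0,0],[0,0,0,0,-0.046,0,0],[0,0,0,0,-0.046,0,0]]';python3 -c "
from h import *
import pickle
st(0,-23);w=grab('wrist','w10.png');pickle.dump(w,open('w10.pkl','wb'))"; python3 far.py w10.pkl 400 550 -180 140
```

```text
clock: 18.8
tcp_pos: [440.8, 19.3, 31.2]
ee_rot: [3.081, -0.611, 0.012]
wrist_force: [1.3, 4.3, 17.9]
finger_gap: 92.9
clock: 19.3
tcp_pos: [440.4, -27.6, 31.2]
ee_rot: [3.079, -0.612, 0.01]
wrist_force: [-1.2, -1.0, 18.1]
finger_gap: 93.4
t 19.3 tcp [440.4 -27.6  31.2] q [-0.32  0.34  2.05 -0.    0.74  1.65] F [-1.2 -1.  18.1] M [ 0.2  0.2 -0.2]
z [ 0.006 -0.003 -1.   ] jaw [ 0.383  0.924 -0.001] tip [440.6 -27.6   6.2]
turn [ 0.2  0.4 -0.5]
[[114.0, 445.0], [104.0, 462.0], [94.0, 488.0], [84.0, 489.0], [74.0, 490.0], [64.0, 490.0], [54.0, 491.0], [44.0, 491.0], [34.0, 492.0], [24.0, 492.0], [14.0, 493.0], [4.0, 493.0], [-6.0, 494.0], [-16.0, 495.0], [-26.0, 495.0], [-36.0, 496.0], [-46.0, 496.0], [-56.0, 497.0], [-66.0, 497.0], [-76.0, 498.0], [-86.0, 498.0]]
```

```bash
python3 -m creep '[[0,0,-0.4,0,-0.006,0,0],[0,0,-0.8,0,-0.016,0,0],[0,0,-1.2,0,-0.028,0,0],[0,0,-1.6,0,-0.042,0,0],[0,0,-2,0,-0.056,0,0]]'; python3 -m creep '[[0,0,0,0,-0.014,0,0],[0,0,0,0,-0.028,0,0],[0,0,0,0,-0.042,0,0],[0,0,0,0,-0.050,0,0],[0,0,0,0,-0.054,0,0]]';python3 -c "
from h import *
st(0,-25)"; python3 -m creep '[[0,0,0,0,-0.010,0,0],[0,0,0,0,-0.024,0,0],[0,0,0,0,-0.038,0,0],[0,0,0,0,-0.052,0,0],[0,0,0,0,-0.064,0,0]]'; python3 -m creep '[[0,0,0,0,-0.014,0,0],[0,0,0,0,-0.026,0,0],[0,0,0,0,-0.034,0,0],[0,0,0,0,-0.037,0,0],[0,0,0,0,-0.037,0,0]]';python3 -c "
from h import *
import pickle
st(0,-25);w=grab('wrist','w11.png');pickle.dump(w,open('w11.pkl','wb'))"; python3 far.py w11.pkl 400 550 -380 -80
```

```text
clock: 19.85
tcp_pos: [440.0, -82.7, 31.2]
ee_rot: [3.069, -0.665, 0.009]
wrist_force: [1.1, 5.8, 18.9]
finger_gap: 93.2
clock: 20.35
tcp_pos: [439.9, -137.1, 31.2]
ee_rot: [3.068, -0.667, 0.009]
wrist_force: [-0.2, 5.8, 19.3]
finger_gap: 93.0
t 20.35 tcp [ 439.9 -137.1   31.2] q [-0.55  0.37  2.    0.    0.77  1.45] F [-0.2  5.8 19.3] M [ 1.3 -0.1 -0.1]
z [ 0.005 -0.003 -1.   ] jaw [ 0.415  0.91  -0.   ] tip [ 440.1 -137.2    6.2]
turn [ 0.2  0.3 -0.5]
clock: 20.85
tcp_pos: [439.6, -201.0, 31.2]
ee_rot: [3.069, -0.666, 0.008]
wrist_force: [1.3, 5.3, 19.3]
finger_gap: 92.9
clock: 21.35
tcp_pos: [439.6, -238.4, 31.2]
ee_rot: [3.068, -0.666, 0.008]
wrist_force: [-1.3, 1.5, 16.6]
finger_gap: 92.8
t 21.35 tcp [ 439.6 -238.4   31.2] q [-0.72  0.42  1.91  0.    0.81  1.28] F [-1.3  1.5 16.6] M [ 1.  -0.1  0. ]
z [ 0.005 -0.004 -1.   ] jaw [ 0.415  0.91  -0.002] tip [ 439.7 -238.5    6.2]
turn [ 0.2  0.3 -0.5]
[[-98.0, 452.0], [-108.0, 465.0], [-118.0, 473.0], [-128.0, 492.0], [-138.0, 492.0], [-148.0, 492.0], [-158.0, 493.0], [-168.0, 493.0], [-178.0, 493.0], [-188.0, 493.0], [-198.0, 493.0], [-208.0, 494.0], [-218.0, 494.0], [-228.0, 494.0], [-238.0, 494.0], [-248.0, 495.0], [-258.0, 495.0], [-268.0, 495.0], [-278.0, 495.0], [-288.0, 495.0], [-298.0, 495.0]]
```

```bash
python3 -m creep '[[0,0,0,0,0,0.03,0],[0,0,8,-0.03,0.01,0.06,0],[0,0,16,-0.07,0.02,0.09,0],[0,0,24,-0.11,0.02,0.12,0],[0,0,24.5,-0.12,0.023,0.14,0]]'; python3 -m creep '[[0,-8,0,0,0,0,0],[0,-16,0,0,0,0,0],[0,-18,0,0,0,0,0],[0,-18,0,0,0,0,0]]';python3 -c "
from det import *
import pickle
st(0,1);w=grab('wrist','w12.png');pickle.dump(w,open('w12.pkl','wb'))
det(w)
from far import far
far(w,400,540,-330,-100)
t=grab('top','t12.png');pickle.dump(t,open('t12.pkl','wb'))
p=t['pixels'];hsv=cv2.cvtColor(p,cv2.COLOR_RGB2HSV);m=(p.max(2)<45).astype('u1');m[:,:310]=0;m[:,420:]=0;m[:180]=0;m[260:]=0
n,L,S,C=cv2.connectedComponentsWithStats(m);print(S[1:][S[1:,4]>100].tolist())
"
```

```text
clock: 21.9
tcp_pos: [315.3, -213.3, 170.3]
ee_rot: [3.14, 0.009, 0.001]
wrist_force: [-0.6, -0.3, -0.2]
finger_gap: 93.3
clock: 22.3
tcp_pos: [316.9, -214.2, 169.0]
ee_rot: [3.101, -0.004, 0.494]
wrist_force: [-0.1, 0.2, 0.1]
finger_gap: 93.1
t 22.3 tcp [ 316.9 -214.2  169. ] q [-1.17 -0.12  2.2   0.35  0.97  0.22] F [-0.1  0.2  0.1] M [-0.   0.2 -0. ]
z [ 0.311 -0.002 -0.95 ] jaw [ 0.003  1.    -0.001] tip [ 324.7 -214.2  145.2]
turn [-0.1 18.1  1.1]
basket foot x@-215 547.3 yaw 0.94 [[20, 629], [0, 590], [-20, 576], [-40, 561], [-60, 546], [-80, 545], [-100, 546], [-120, 546], [-140, 546], [-160, 546], [-180, 547], [-200, 547], [-220, 547], [-240, 548], [-260, 548], [-280, 548], [-300, 549], [-320, 549], [-340, 549], [-360, 550], [-380, 556], [-400, 571]]
[[-116, 491], [-126, 492], [-136, 492], [-146, 492], [-156, 492], [-166, 492], [-176, 492], [-186, 493], [-196, 493], [-206, 493], [-216, 493], [-226, 493], [-236, 494], [-246, 494], [-256, 494], [-266, 494], [-276, 495], [-286, 495], [-296, 495]]
[[339, 209, 42, 26, 1054]]
```

```bash
python3 -c "
from det import *
import pickle
w=pickle.load(open('w12.pkl','rb'))
A=rect(w,430,500,-340,-90,6);m=cv2.inRange(cv2.cvtColor(A,cv2.COLOR_RGB2HSV),(8,60,60),(25,255,255))
for x in (488,470,450,440):
  j=np.nonzero(m[500-x])[0];print(x,'wood y',-90-j.min(),-90-j.max(),len(j))
d=A.max(2)<60
for x in (470,450):
  j=np.nonzero(d[500-x])[0];print(x,'dark y',-90-j.min(),-90-j.max())
t=pickle.load(open('t12.pkl','rb'));p=t['pixels'];m=(p.max(2)<45).astype('u1');m[:209]=0;m[235:]=0;m[:,:339]=0;m[:,381:]=0
c,s,a=cv2.minAreaRect(cv2.findNonZero(m));print(c,s,a,onz(t,c[0],c[1],6))
# foot corners in z=0 rectified blue
hs=cv2.cvtColor(rect(w,520,600,-420,20,0),cv2.COLOR_RGB2HSV);bl=cv2.inRange(hs,(105,130,30),(130,255,255))
low=[(20-j,600-np.nonzero(bl[:,j])[0].max()) for j in range(440) if bl[:,j].any()]
print([l for l in low if -75<l[0]<-45][::2],[l for l in low if -385<l[0]<-355][::2])
"
```

```text
488 wood y -116 -303 188
470 wood y -116 -303 24
450 wood y -116 -304 25
440 wood y -116 -304 26
470 dark y -128 -290
450 dark y -129 -291
(359.4999694824219, 221.5) (40.99999237060547, 24.999996185302734) 0.0 [ 426.47702454 -210.60760731    6.        ]
[(-46, np.int64(556)), (-48, np.int64(555)), (-50, np.int64(553)), (-52, np.int64(552)), (-54, np.int64(550)), (-56, np.int64(549)), (-58, np.int64(547)), (-60, np.int64(546)), (-62, np.int64(545)), (-64, np.int64(543)), (-66, np.int64(543)), (-68, np.int64(544)), (-70, np.int64(545)), (-72, np.int64(545)), (-74, np.int64(545))] [(-356, np.int64(550)), (-358, np.int64(549)), (-360, np.int64(550)), (-362, np.int64(550)), (-364, np.int64(549)), (-366, np.int64(548)), (-368, np.int64(548)), (-370, np.int64(549)), (-372, np.int64(550)), (-374, np.int64(551)), (-376, np.int64(553)), (-378, np.int64(554)), (-380, np.int64(556)), (-382, np.int64(558)), (-384, np.int64(559))]
```

```bash
python3 -m creep '[[0,6,1,0.03,0,-0.02,0],[0,12,1,0.06,0.002,-0.05,0],[-0.1,18.1,1.1,0.09,0.004,-0.08,0],[-0.1,18.1,1.1,0.103,0.004,-0.12,0],[-0.1,18.1,1.1,0.103,0.004,-0.12,0]]'; python3 -m creep '[[0,0,0,0,0,0,0],[0,0,0,0,0,0,0]]'; python3 -c "
from h import *
st(0,1)"
```

```text
clock: 22.9
tcp_pos: [421.7, -207.0, 43.9]
ee_rot: [-3.136, -0.042, 0.013]
wrist_force: [-1.1, 1.1, -0.0]
finger_gap: 92.7
clock: 23.1
tcp_pos: [421.5, -210.5, 50.6]
ee_rot: [3.14, 0.034, 0.002]
wrist_force: [-0.2, -0.8, -0.3]
finger_gap: 93.4
t 23.1 tcp [ 421.5 -210.5   50.6] q [-0.7   0.35  1.96 -0.    0.83  0.85] F [-0.2 -0.8 -0.3] M [0. 0. 0.]
z [ 0.001 -0.001 -1.   ] jaw [-0.021  1.    -0.001] tip [ 421.6 -210.6   25.6]
turn [ 0.1  0.1 -0.2]
```

```bash
python3 -m creep '[[0,0,0,0,0,-0.01,0],[0,0,0,0,0,-0.017,0],[0,0,0,0,0,-0.0195,0],[0,0,0,0,0,-0.0205,0],[0,0,0,0,0,-0.0205,0]]'; python3 -c "
from h import *
st(0,1)"
```

```text
clock: 23.6
tcp_pos: [420.9, -210.8, 31.2]
ee_rot: [3.14, 0.031, 0.001]
wrist_force: [-6.2, 2.1, 23.8]
finger_gap: 92.7
t 23.6 tcp [ 420.9 -210.8   31.2] q [-0.7   0.38  1.98 -0.    0.78  0.85] F [-6.2  2.1 23.8] M [ 1.   1.  -0.1]
z [ 0.001 -0.001 -1.   ] jaw [-0.02   1.    -0.001] tip [ 420.9 -210.8    6.2]
turn [ 0.1  0.  -0.1]
```

```bash
python3 -m creep '[[0.22,0,0,0,0,0.0008,0],[0.22,0,0,0,0,0.0008,0],[0.22,0,0,0,0,0.0008,0]]'; python3 -c "
from h import *
st(0,1)"
```

```text
clock: 23.9
tcp_pos: [421.2, -211.0, 31.3]
ee_rot: [-3.139, -0.032, -0.002]
wrist_force: [-3.5, 1.2, 12.3]
finger_gap: 93.2
t 23.9 tcp [ 421.2 -211.    31.3] q [-0.7   0.38  1.97  0.    0.78  0.84] F [-3.5  1.2 12.3] M [-0.2  0.6 -0.2]
z [ 0.002  0.002 -1.   ] jaw [-0.02   1.     0.002] tip [ 421.2 -211.     6.3]
turn [-0.1  0.1 -0.2]
```

```bash
python3 -m creep '[[-0.04,0,0,0.003,0,-0.0003,0],[-0.04,0,0,0.008,-0.002,-0.0003,0],[-0.04,0,0,0.014,-0.003,-0.0003,0],[-0.04,0,0,0.02,-0.004,-0.0003,0],[-0.04,0,0,0.025,-0.005,-0.0003,0]]'; python3 -m creep '[[0,0,0,0.005,-0.001,0,0],[0,0,0,0.010,-0.0025,0,0],[0,0,0,0.015,-0.0025,0,0],[0,0,0,0.018,-0.0025,0,0],[0,0,0,0.018,-0.0025,0,0]]';cat > chk.py <<'E'
from far import *
from h import *
st(0,1);w=grab('wrist','wx.png');pickle.dump(w,open('wx.pkl','wb'))
far(w,450,560,-330,-100)
A=rect(w,430,560,-340,-90,6);m=cv2.inRange(cv2.cvtColor(A,cv2.COLOR_RGB2HSV),(8,60,60),(25,255,255))
for x in (525,515,505):
  j=np.nonzero(m[560-x])[0];print(x,'wood y',-90-j.min(),-90-j.max(),len(j))
hs=cv2.cvtColor(rect(w,520,600,-420,20,0),cv2.COLOR_RGB2HSV);bl=cv2.inRange(hs,(105,130,30),(130,255,255))
print('blue',[(20-j,600-np.nonzero(bl[:,j])[0].max()) for j in range(90,390,30) if bl[:,j].any()])
E
python3 chk.py
```

```text
clock: 24.4
tcp_pos: [446.6, -216.5, 31.3]
ee_rot: [-3.141, -0.032, -0.003]
wrist_force: [-4.3, 0.9, 14.4]
finger_gap: 93.1
clock: 24.9
tcp_pos: [465.0, -219.2, 31.3]
ee_rot: [-3.141, -0.032, -0.004]
wrist_force: [-1.9, 0.6, 10.6]
finger_gap: 92.8
t 24.9 tcp [ 465.  -219.2   31.3] q [-0.66  0.44  1.87  0.    0.83  0.89] F [-1.9  0.6 10.6] M [-0.1  0.3 -0. ]
z [ 0.003  0.    -1.   ] jaw [-0.021  1.     0.   ] tip [ 465.1 -219.2    6.3]
turn [-0.   0.2 -0.2]
[[-118, 560], [-128, 560], [-138, 560], [-148, 560], [-164, 560], [-299, 560], [-309, 560]]Traceback (most recent call last):
  File "chk.py", line 7, in <module>
    j=np.nonzero(m[560-x])[0];print(x,'wood y',-90-j.min(),-90-j.max(),len(j))
                                                   ~~~~~^^
    return umr_minimum(a, axis, None, out, keepdims, initial, where)
ValueError: zero-size array to reduction operation minimum which has no identity
```

```bash
python3 -m creep '[[0,0,0,0.002,0,0,0],[0,0,0,0.004,0,0,0],[0,0,0,0.005,0,0,0],[0,0,0,0.005,0,0,0]]'; python3 -m creep '[[0,0,0,0,0,0.02,0],[0,0,0,-0.03,0,0.04,0],[0,0,0,-0.07,0,0.08,0],[0,0,0,-0.11,0,0.11,0],[0,0,0,-0.13,0,0.13,0]]';python3 -m creep '[[0,-8,0,0,0,0,0],[0,-16,0,0,0,0,0],[0,-18,0,0,0,0,0],[0,-18,0,0,0,0,0]]'; python3 chk.py
```

```text
clock: 25.35
tcp_pos: [469.6, -219.1, 31.3]
ee_rot: [-3.141, -0.032, -0.003]
wrist_force: [-3.1, -0.2, 13.1]
finger_gap: 93.1
clock: 25.85
tcp_pos: [337.0, -217.5, 160.8]
ee_rot: [-3.139, -0.032, -0.0]
wrist_force: [0.5, -0.8, 0.3]
finger_gap: 92.8
clock: 26.25
tcp_pos: [337.7, -217.9, 159.5]
ee_rot: [3.101, 0.027, 0.492]
wrist_force: [0.8, -0.4, -0.1]
finger_gap: 92.9
t 26.25 tcp [ 337.7 -217.9  159.5] q [-1.11 -0.07  2.18  0.36  0.92  0.24] F [ 0.8 -0.4 -0.1] M [ 0.   0.2 -0. ]
z [ 0.31   0.001 -0.951] jaw [-0.017  1.    -0.004] tip [ 345.5 -217.8  135.7]
turn [-0.1 18.   0. ]
[[-118, 527], [-128, 528], [-138, 529], [-148, 530], [-158, 531], [-168, 532], [-178, 533], [-188, 534], [-198, 535], [-208, 536], [-218, 537], [-228, 538], [-238, 539], [-248, 540], [-258, 541], [-268, 542], [-278, 543], [-288, 544], [-298, 544], [-308, 518]]
525 wood y -118 -307 115
515 wood y -119 -308 25
505 wood y -119 -309 27
blue [(-70, np.int64(545)), (-100, np.int64(545)), (-130, np.int64(546)), (-160, np.int64(547)), (-190, np.int64(547)), (-220, np.int64(547)), (-250, np.int64(547)), (-280, np.int64(550)), (-310, np.int64(549)), (-340, np.int64(549))]
```

```bash
python3 -m creep '[[0,6,1,0.03,0,-0.02,0],[0,12,3,0.06,0,-0.05,0],[0,18,4,0.1,0,-0.08,0],[0,18,4,0.13,-0.001,-0.11,0],[0,18,4,0.13,-0.001,-0.11,0]]'; python3 -m creep '[[0,0,0,0,0,0,0],[0,0,0,0,0,-0.008,0],[0,0,0,0,0,-0.011,0],[0,0,0,0,0,-0.011,0]]'; python3 -c "
from h import *
st(0,5)"
```

```text
clock: 26.8
tcp_pos: [471.9, -216.9, 44.1]
ee_rot: [-3.121, -0.147, 0.009]
wrist_force: [-0.6, 1.1, -0.1]
finger_gap: 93.1
clock: 27.2
tcp_pos: [468.6, -219.1, 39.2]
ee_rot: [-3.125, -0.138, -0.001]
wrist_force: [0.0, -0.3, 0.3]
finger_gap: 93.1
t 27.2 tcp [ 468.6 -219.1   39.2] q [-0.66  0.44  1.85  0.01  0.86  0.81] F [ 0.  -0.3  0.3] M [ 0.  0. -0.]
z [ 0.     0.013 -1.   ] jaw [-0.088  0.996  0.013] tip [ 468.6 -218.8   14.2]
turn [-0.7  0.  -0.1]
```

```bash
python3 -m creep '[[-0.7,0,0,0,0,-0.003,0],[-0.7,0,0,0,0,-0.006,0],[-0.7,0,0,0,0,-0.008,0],[-0.7,0,0,0,0,-0.0092,0],[-0.7,0,0,0,0,-0.0092,0]]'; python3 -c "
from h import *
st(0,5)"
```

```text
clock: 27.7
tcp_pos: [469.5, -219.1, 31.3]
ee_rot: [-3.138, -0.141, -0.001]
wrist_force: [-4.7, 3.1, 19.0]
finger_gap: 93.2
t 27.7 tcp [ 469.5 -219.1   31.3] q [-0.65  0.45  1.86  0.    0.83  0.83] F [-4.7  3.1 19. ] M [0.3 0.9 0.1]
z [ 0.  0. -1.] jaw [-0.09   0.996  0.   ] tip [ 469.5 -219.1    6.3]
turn [-0.   0.  -0.2]
```

```bash
python3 -m creep '[[0.08,0,0,0,0,0,0],[0.08,0,0,0,0,0,0]]'; python3 -c "
from h import *
st(0,5)"; python3 -m creep '[[0,0,-1,0,0,0,0],[0,0,-2.3,0,0,0,0],[0,0,-3.6,0.001,0,0,0],[0,0,-4.8,0.002,0.001,0,0],[0,0,-4.8,0.002,0.001,0,0]]'; python3 -c "
from h import *
st(0,0)"
```

```text
clock: 27.9
tcp_pos: [469.8, -219.3, 31.2]
ee_rot: [-3.137, -0.141, -0.002]
wrist_force: [-4.6, 2.5, 17.3]
finger_gap: 93.0
t 27.9 tcp [ 469.8 -219.3   31.2] q [-0.65  0.45  1.86  0.    0.83  0.83] F [-4.6  2.5 17.3] M [-0.1  0.7 -0.1]
z [ 0.001  0.001 -1.   ] jaw [-0.09   0.996  0.001] tip [ 469.8 -219.3    6.2]
turn [-0.1  0.1 -0.2]
clock: 28.4
tcp_pos: [472.6, -219.2, 31.2]
ee_rot: [3.141, 0.009, 0.005]
wrist_force: [-1.7, -0.6, 13.7]
finger_gap: 92.8
t 28.4 tcp [ 472.6 -219.2   31.2] q [-0.65  0.45  1.86  0.    0.83  0.91] F [-1.7 -0.6 13.7] M [-0.1  0.3 -0.2]
z [ 0.003 -0.    -1.   ] jaw [-0.006  1.    -0.   ] tip [ 472.7 -219.2    6.2]
turn [ 0.   0.2 -0.3]
```

```bash
python3 -m creep '[[0,0,0,0.001,0,-0.0002,0],[0,0,0,0.002,0,-0.0002,0],[0,0,0,0.003,0,-0.0002,0],[0,0,0,0.004,0,-0.0002,0],[0,0,0,0.004,0,-0.0002,0]]';python3 -c "
from h import *
st(0,1)"; python3 -m creep '[[0,0,0,0,0,0.02,0],[0,0,0,-0.03,0,0.04,0],[0,0,0,-0.07,0,0.08,0],[0,0,0,-0.11,0,0.11,0],[0,0,0,-0.13,0,0.13,0]]';python3 -m creep '[[0,-8,0,0,0,0,0],[0,-16,0,0,0,0,0],[0,-18,0,0,0,0,0],[0,-18,0,0,0,0,0]]'; python3 chk.py
```

```text
clock: 28.9
tcp_pos: [475.9, -219.1, 31.2]
ee_rot: [-3.141, -0.01, -0.002]
wrist_force: [-4.4, 0.6, 17.7]
finger_gap: 93.2
t 28.9 tcp [ 475.9 -219.1   31.2] q [-0.65  0.45  1.85  0.    0.84  0.92] F [-4.4  0.6 17.7] M [-0.1  0.9  0.1]
z [ 0.001  0.    -1.   ] jaw [-0.006  1.     0.   ] tip [ 475.9 -219.     6.2]
turn [-0.   0.1  0.6]
clock: 29.4
tcp_pos: [343.3, -217.3, 160.3]
ee_rot: [-3.139, -0.009, 0.001]
wrist_force: [0.0, -0.3, -0.8]
finger_gap: 93.1
clock: 29.8
tcp_pos: [344.0, -217.7, 158.9]
ee_rot: [-3.101, -0.004, -0.491]
wrist_force: [0.2, -0.1, -0.2]
finger_gap: 93.0
t 29.8 tcp [ 344.  -217.7  158.9] q [-1.09 -0.06  2.17  0.36  0.91  0.27] F [ 0.2 -0.1 -0.2] M [ 0.   0.2 -0. ]
z [ 0.309  0.002 -0.951] jaw [-0.003  1.     0.001] tip [ 351.7 -217.7  135.1]
turn [-0.3 18.   0.8]
[[-121, 538], [-131, 538], [-141, 539], [-151, 539], [-161, 540], [-171, 540], [-181, 540], [-191, 541], [-201, 542], [-211, 542], [-221, 542], [-231, 543], [-241, 543], [-251, 544], [-261, 544], [-271, 544], [-281, 544], [-291, 544], [-301, 545], [-311, 508]]
525 wood y -121 -309 24
515 wood y -122 -310 24
505 wood y -122 -311 26
blue [(-70, np.int64(544)), (-100, np.int64(545)), (-130, np.int64(546)), (-160, np.int64(546)), (-190, np.int64(547)), (-220, np.int64(549)), (-250, np.int64(550)), (-280, np.int64(551)), (-310, np.int64(551)), (-340, np.int64(549))]
```

```bash
python3 -m creep '[[0,6,0.5,0.03,0,-0.02,0],[0,12,0.5,0.06,0,-0.05,0],[-0.2,18,1.5,0.1,0,-0.08,0],[-0.2,18,1.5,0.13,-0.001,-0.11,0],[-0.2,18,1.5,0.13,-0.001,-0.11,0]]'; python3 -m creep '[[0,0,0,0,0,0,0],[0,0,0,0,0,-0.006,0],[0,0,0,0,0,-0.01,0],[0,0,0,0,0,-0.01,0]]'; python3 -c "
from h import *
st(0,2)"
```

```text
clock: 30.35
tcp_pos: [478.0, -216.7, 43.5]
ee_rot: [-3.134, -0.058, 0.01]
wrist_force: [-0.6, 0.4, 0.2]
finger_gap: 92.8
clock: 30.75
tcp_pos: [474.6, -219.1, 39.8]
ee_rot: [-3.138, -0.049, -0.0]
wrist_force: [-0.1, 0.1, 0.5]
finger_gap: 93.1
t 30.75 tcp [ 474.6 -219.1   39.8] q [-0.65  0.44  1.84  0.    0.86  0.89] F [-0.1  0.1  0.5] M [-0. -0.  0.]
z [ 0.     0.003 -1.   ] jaw [-0.031  1.     0.003] tip [ 474.6 -219.    14.8]
turn [-0.2  0.   0.2]
```

```bash
python3 -m creep '[[-0.15,0,0,0,0,-0.003,0],[-0.15,0,0,0,0,-0.006,0],[-0.15,0,0,0,0,-0.0085,0],[-0.15,0,0,0,0,-0.0098,0],[-0.15,0,0,0,0,-0.0098,0]]'; python3 -c "
from h import *
st(0,2)"
```

```text
clock: 31.25
tcp_pos: [475.4, -219.1, 31.2]
ee_rot: [-3.141, -0.051, -0.0]
wrist_force: [-5.1, 1.3, 18.9]
finger_gap: 92.7
t 31.25 tcp [ 475.4 -219.1   31.2] q [-0.65  0.45  1.85  0.    0.84  0.89] F [-5.1  1.3 18.9] M [ 0.5  1.  -0.1]
z [ 0.  0. -1.] jaw [-0.032  0.999  0.   ] tip [ 475.4 -219.1    6.2]
turn [-0.   0.   0.1]
```

```bash
python3 -m creep '[[0.12,0,0,0,0,0,0],[0.12,0,0,0,0,0,0]]'; python3 -m creep '[[0,0,-0.8,0,0,0,0],[0,0,-1.6,0,0,0,0],[0,0,-1.6,0.001,0,0,0],[0,0,-1.6,0.002,0,0,0],[0,0,-1.6,0.002,0,0,0]]'; python3 -c "
from h import *
st(0,0.5)"; python3 -m creep '[[0,0,0,0.0005,0,0,0],[0,0,0,0.001,0,0,0],[0,0,0,0.001,0,0,0]]'; python3 -c "
from h import *
st(0,0.5)"
```

```text
clock: 31.45
tcp_pos: [475.7, -219.4, 31.2]
ee_rot: [-3.14, -0.051, -0.002]
wrist_force: [-3.6, 2.4, 17.1]
finger_gap: 92.9
clock: 31.95
tcp_pos: [477.3, -219.7, 31.2]
ee_rot: [-3.141, -0.007, -0.0]
wrist_force: [-6.3, -0.2, 17.3]
finger_gap: 92.8
t 31.95 tcp [ 477.3 -219.7   31.2] q [-0.64  0.46  1.84  0.    0.84  0.92] F [-6.3 -0.2 17.3] M [-0.4  1.2 -0.2]
z [ 0.     0.001 -1.   ] jaw [-0.005  1.     0.001] tip [ 477.3 -219.7    6.2]
turn [-0.1  0.   0.2]
clock: 32.25
tcp_pos: [477.4, -219.7, 31.2]
ee_rot: [-3.14, -0.007, 0.002]
wrist_force: [-9.3, 0.2, 20.2]
finger_gap: 93.3
t 32.25 tcp [ 477.4 -219.7   31.2] q [-0.64  0.46  1.84  0.    0.85  0.92] F [-9.3  0.2 20.2] M [-0.6  1.7 -0.3]
z [-0.001  0.001 -1.   ] jaw [-0.005  1.     0.001] tip [ 477.4 -219.7    6.2]
turn [-0.1 -0.1  0.2]
```

Fx rose with no further advance, so the slate is probably touching the foot. I'll relieve the pressure, lift, and check.

```bash
python3 -m creep '[[0,0,0,-0.001,0,0,0],[0,0,0,-0.001,0,0.02,0],[0,0,0,-0.03,0,0.04,0],[0,0,0,-0.08,0,0.09,0],[0,0,0,-0.13,0,0.13,0]]';python3 -m creep '[[0,-8,0,0,0,0,0],[0,-16,0,0,0,0,0],[0,-18,0,0,0,0,0],[0,-18,0,0,0,0,0]]'; python3 chk.py; python3 -c "
from sl import *
import pickle
w=pickle.load(open('wx.pkl','rb'))
A=rect(w,390,560,-390,-45,6,.5)
cv2.imwrite('pics/r9.png',cv2.convertScaleAbs(A[:,:,::-1],alpha=1.3))"
```

```text
clock: 32.75
tcp_pos: [373.7, -218.6, 137.6]
ee_rot: [-3.138, -0.008, 0.001]
wrist_force: [0.2, -1.3, 0.6]
finger_gap: 93.2
clock: 33.15
tcp_pos: [373.3, -218.7, 136.7]
ee_rot: [-3.101, -0.002, -0.491]
wrist_force: [0.5, -0.4, 0.3]
finger_gap: 93.1
t 33.15 tcp [ 373.3 -218.7  136.7] q [-1.01  0.03  2.16  0.37  0.82  0.32] F [ 0.5 -0.4  0.3] M [0.  0.2 0. ]
z [ 0.309  0.003 -0.951] jaw [-0.002  1.     0.002] tip [ 381.1 -218.6  112.9]
turn [-0.3 18.   0.9]
[[-121, 538], [-131, 539], [-141, 539], [-151, 540], [-161, 540], [-171, 541], [-181, 541], [-191, 542], [-201, 542], [-211, 542], [-221, 543], [-231, 543], [-241, 544], [-251, 544], [-261, 544], [-271, 544], [-281, 544], [-291, 544], [-301, 545], [-311, 511]]
525 wood y -121 -310 25
515 wood y -122 -310 24
505 wood y -122 -311 26
blue [(-70, np.int64(544)), (-100, np.int64(545)), (-130, np.int64(545)), (-160, np.int64(546)), (-190, np.int64(548)), (-220, np.int64(549)), (-250, np.int64(550)), (-280, np.int64(550)), (-310, np.int64(551)), (-340, np.int64(549))]
```

View pics/r9.png

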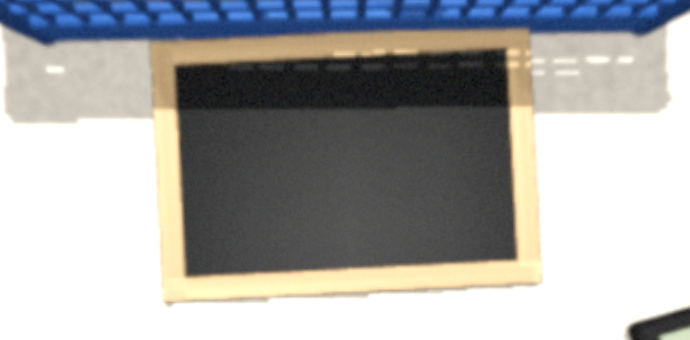

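In the rectified view, the slate's near edge runs (168,302) to (540,283), so it is about 2° out of square with the basket, and its far right corner is touching first. I'll regrip, ease it back, turn it about −3°, and bring it up again. From here I check numerically only.

```bash
cat > chk2.py <<'E'
from sl import *
import pickle,sys
if len(sys.argv)>1: w=pickle.load(open(sys.argv[1],'rb'))
else: st(0,1);w=grab('wrist','wx.png');pickle.dump(w,open('wx.pkl','wb'))
x1,y1=560,-90
A=rect(w,380,x1,-345,y1,6,.5);m=cv2.inRange(cv2.cvtColor(A,cv2.COLOR_RGB2HSV),(8,60,60),(25,255,255))|np.uint8(255*(A.max(2)<60))
m=cv2.morphologyEx(m,cv2.MORPH_OPEN,np.ones((5,5)))
n,L,S,C=cv2.connectedComponentsWithStats(m);i=1+S[1:,4].argmax();m=L==i;print('area',S[i,4]/4)
def fit(a,b):
    f=np.polyfit(a,b,1)
    for _ in range(3):
        r=b-np.polyval(f,a);k=abs(r)<1.5;f=np.polyfit(a[k],b[k],1)
    return f,k.sum()
js=np.arange(m.shape[1]);ys=y1-js/2
k=(ys<-135)&(ys>-295)
near=np.array([x1-np.nonzero(m[:,j])[0].max()/2 for j in js[k]]);far_=np.array([x1-np.nonzero(m[:,j])[0].min()/2 for j in js[k]])
for n,e in(('near',near),('far',far_)):
    f,c=fit(ys[k],e);print(n,'x@-217 %.1f yaw %.2f'%(np.polyval(f,-217),-np.degrees(np.arctan(f[0]))),c)
rows=np.arange(m.shape[0]);xs=x1-rows/2;k=(xs<530)&(xs>435)
for n,fn in(('left',min),('right',max)):
    e=np.array([y1-fn(np.nonzero(m[r])[0])/2 for r in rows[k]]);f,c=fit(xs[k],e);print(n,'y@480 %.1f yaw %.2f'%(np.polyval(f,480),np.degrees(np.arctan(f[0]))),c)
hs=cv2.cvtColor(rect(w,520,600,-420,20,0),cv2.COLOR_RGB2HSV);bl=cv2.inRange(hs,(105,130,30),(130,255,255))
q=np.array([(20-j,600-np.nonzero(bl[:,j])[0].max()) for j in range(440)if bl[:,j].any()],float)
q=q[((q[:,0]<-72)&(q[:,0]>-112))|((q[:,0]<-325)&(q[:,0]>-360))];f,c=fit(q[:,0],q[:,1]);print('foot x@-217 %.1f yaw %.2f'%(np.polyval(f,-217),-np.degrees(np.arctan(f[0]))),c)
E
python3 chk2.py wx.pkl
python3 -m creep '[[0,6,0.5,0.03,0,-0.02,0],[0,12,1,0.06,0,-0.04,0],[-0.3,18,2.5,0.1,0,-0.06,0],[-0.3,18,2.5,0.101,-0.001,-0.09,0],[-0.3,18,2.5,0.101,-0.001,-0.09,0]]'; python3 -m creep '[[0,0,0,0,0,0,0],[0,0,0,0,0,0,0],[0,0,0,0,0,0,0]]'; python3 -c "
from h import *
st(0,2.5)"
```

```text
area 19050.5
near x@-217 413.9 yaw 2.90 319
far x@-217 542.6 yaw 1.98 319
left y@480 -123.4 yaw 3.19 189
right y@480 -312.1 yaw 2.65 189
foot x@-217 547.0 yaw 0.92 73
clock: 33.7
tcp_pos: [476.2, -217.5, 42.7]
ee_rot: [-3.132, -0.082, 0.011]
wrist_force: [-0.7, 1.3, -0.4]
finger_gap: 92.8
clock: 34.0
tcp_pos: [475.6, -220.5, 48.5]
ee_rot: [-3.138, -0.073, -0.002]
wrist_force: [-0.1, 0.0, 0.2]
finger_gap: 93.0
t 34.0 tcp [ 475.6 -220.5   48.5] q [-0.65  0.43  1.83  0.    0.88  0.87] F [-0.1  0.   0.2] M [0. 0. 0.]
z [ 0.001  0.003 -1.   ] jaw [-0.047  0.999  0.003] tip [ 475.6 -220.4   23.5]
turn [-0.2  0.1 -0.2]
```

```bash
python3 -m creep '[[-0.08,0,0,0,0,-0.007,0],[-0.08,0,0,0,0,-0.013,0],[-0.08,0,0,-0.001,0,-0.017,0],[-0.08,0,0,-0.001,0,-0.0187,0],[-0.08,0,0,-0.001,0,-0.0187,0]]'; python3 -c "
from h import *
st(0,2)"
```

```text
clock: 34.5
tcp_pos: [474.9, -220.1, 31.2]
ee_rot: [-3.139, -0.075, -0.001]
wrist_force: [-8.3, 6.3, 29.8]
finger_gap: 92.8
t 34.5 tcp [ 474.9 -220.1   31.2] q [-0.65  0.45  1.85  0.    0.84  0.87] F [-8.3  6.3 29.8] M [ 0.1  1.3 -0.3]
z [ 0.001  0.002 -1.   ] jaw [-0.048  0.999  0.002] tip [ 474.9 -220.1    6.2]
turn [-0.1  0.  -0.7]
```

```bash
python3 -m creep '[[0,0,0,0,0,0.0008,0],[0,0,0,-0.002,0,0.0008,0],[0,0,0,-0.004,0,0.0008,0],[0,0,0,-0.005,0,0.0008,0],[0,0,0,-0.005,0,0.0008,0]]'; python3 -c "
from h import *
st(0,0)"; python3 -m creep '[[0,0,-1,0,0,0,0],[0,0,-2,0,0,0,0],[0,0,-2.9,0,0,0,0],[0,0,-2.9,0,0,0,0]]'; python3 -c "
from h import *
st(0,0)"
```

```text
clock: 35.0
tcp_pos: [472.4, -221.4, 31.2]
ee_rot: [3.14, 0.074, 0.009]
wrist_force: [2.6, 1.8, 13.7]
finger_gap: 92.9
t 35.0 tcp [ 472.4 -221.4   31.2] q [-0.65  0.45  1.86  0.    0.83  0.87] F [ 2.6  1.8 13.7] M [ 0.5 -0.5  0. ]
z [ 0.006 -0.    -1.   ] jaw [-0.047  0.999 -0.   ] tip [ 472.6 -221.4    6.2]
turn [ 0.   0.3 -2.7]
clock: 35.4
tcp_pos: [471.7, -221.4, 31.2]
ee_rot: [3.141, -0.005, 0.007]
wrist_force: [0.7, -0.9, 15.6]
finger_gap: 93.0
t 35.4 tcp [ 471.7 -221.4   31.2] q [-0.65  0.45  1.86  0.    0.83  0.92] F [ 0.7 -0.9 15.6] M [ 0.1  0.  -0.1]
z [ 0.004 -0.    -1.   ] jaw [ 0.003  1.    -0.   ] tip [ 471.8 -221.4    6.2]
turn [0.  0.3 0.2]
```

```bash
python3 -m creep '[[0,0,0,0.001,0.0005,0,0],[0,0,0,0.002,0.001,0,0],[0,0,0,0.003,0.001,0,0],[0,0,0,0.004,0.001,0,0],[0,0,0,0.004,0.001,0,0]]';python3 -c "
from h import *
st(0,1)"; python3 -m creep '[[0,0,0,0,0,0.02,0],[0,0,0,-0.03,0,0.04,0],[0,0,0,-0.07,0,0.08,0],[0,0,0,-0.11,0,0.11,0],[0,0,0,-0.13,0,0.13,0]]';python3 -m creep '[[0,-8,0,0,0,0,0],[0,-16,0,0,0,0,0],[0,-18,0,0,0,0,0],[0,-18,0,0,0,0,0]]'; python3 chk2.py
```

```text
clock: 35.9
tcp_pos: [474.2, -220.5, 31.2]
ee_rot: [-3.141, 0.004, -0.002]
wrist_force: [-5.4, -1.1, 19.6]
finger_gap: 93.0
t 35.9 tcp [ 474.2 -220.5   31.2] q [-0.65  0.45  1.85  0.    0.84  0.92] F [-5.4 -1.1 19.6] M [-0.3  1.   0. ]
z [ 0.002  0.    -1.   ] jaw [0.002 1.    0.   ] tip [ 474.3 -220.5    6.2]
turn [-0.   0.1  1.1]
clock: 36.4
tcp_pos: [341.5, -218.2, 159.9]
ee_rot: [-3.138, 0.005, 0.002]
wrist_force: [-0.8, -0.5, 0.6]
finger_gap: 92.6
clock: 36.8
tcp_pos: [342.3, -218.6, 158.6]
ee_rot: [-3.099, 0.009, -0.49]
wrist_force: [-0.1, 0.1, 0.2]
finger_gap: 92.7
t 36.8 tcp [ 342.3 -218.6  158.6] q [-1.1  -0.06  2.17  0.36  0.92  0.28] F [-0.1  0.1  0.2] M [0.  0.2 0. ]
z [ 0.309  0.003 -0.951] jaw [0.005 1.    0.005] tip [ 350.  -218.6  134.8]
turn [-0.4 18.   1.3]
area 21378.75
near x@-217 413.9 yaw 1.30 319
far x@-217 543.0 yaw 1.16 319
left y@480 -124.0 yaw 1.47 189
right y@480 -312.3 yaw 0.95 189
foot x@-217 547.0 yaw 0.89 73
```

Yaw is now about 1.2° against the basket's 0.9°, and centring is within about 1 mm. The remaining gap is about 3–4 mm, so I'll do one last gentle push.

```bash
python3 -m creep '[[0,6,0.5,0.03,0,-0.02,0],[0,12,1,0.06,0,-0.05,0],[-0.4,18,1.3,0.1,0,-0.08,0],[-0.4,18,1.3,0.13,-0.001,-0.11,0],[-0.4,18,1.3,0.13,-0.001,-0.11,0]]'; python3 -m creep '[[0,0,0,0,0,0,0],[0,0,0,0,0,-0.006,0],[0,0,0,0,0,-0.01,0],[0,0,0,0,0,-0.01,0]]'; python3 -c "
from h import *
st(0,1)"
```

```text
clock: 37.35
tcp_pos: [476.4, -217.6, 43.3]
ee_rot: [-3.138, -0.04, 0.01]
wrist_force: [-1.7, 1.4, -0.0]
finger_gap: 93.1
clock: 37.75
tcp_pos: [473.0, -220.1, 39.7]
ee_rot: [3.141, 0.031, 0.0]
wrist_force: [-0.2, 0.4, 0.7]
finger_gap: 93.2
t 37.75 tcp [ 473.  -220.1   39.7] q [-0.65  0.44  1.85 -0.    0.86  0.9 ] F [-0.2  0.4  0.7] M [0.1 0.  0. ]
z [ 0.    -0.001 -1.   ] jaw [-0.02   1.    -0.001] tip [ 473.  -220.1   14.7]
turn [ 0.   0.  -0.1]
```

```bash
python3 -m creep '[[0.1,0,0,0,0,-0.003,0],[0.1,0,0,0,0,-0.006,0],[0.1,0,0,0,0,-0.0083,0],[0.1,0,0,0,0,-0.0096,0],[0.1,0,0,0,0,-0.0096,0]]'; python3 -c "
from h import *
st(0,1)"
```

```text
clock: 38.25
tcp_pos: [473.9, -220.2, 31.2]
ee_rot: [-3.141, -0.033, -0.001]
wrist_force: [-4.3, 2.6, 18.1]
finger_gap: 93.2
t 38.25 tcp [ 473.9 -220.2   31.2] q [-0.65  0.45  1.85  0.    0.84  0.9 ] F [-4.3  2.6 18.1] M [ 0.2  0.8 -0.1]
z [ 0.     0.001 -1.   ] jaw [-0.021  1.     0.001] tip [ 473.9 -220.2    6.2]
turn [-0.   0.  -0.2]
```

Balanced. I'll advance in small steps.

```bash
python3 -m creep '[[0.04,0,-0.3,0.0005,0.0005,0,0],[0.04,0,-0.3,0.001,0.0005,0,0],[0.04,0,-0.3,0.0015,0.0005,0,0],[0.04,0,-0.3,0.002,0.0005,0,0],[0.04,0,-0.3,0.002,0.0005,0,0]]';python3 -m creep '[[0,0,0,0.0005,0,0,0],[0,0,0,0.001,0,0,0],[0,0,0,0.001,0,0,0]]';python3 -m creep '[[0,0,0,0.0005,0,0,0],[0,0,0,0.001,0,0,0],[0,0,0,0.001,0,0,0]]'; python3 -c "
from h import *
st(0,1)"
```

```text
clock: 38.75
tcp_pos: [476.1, -220.3, 31.2]
ee_rot: [-3.141, -0.025, -0.001]
wrist_force: [-4.4, 0.3, 15.7]
finger_gap: 93.1
clock: 39.05
tcp_pos: [476.6, -220.3, 31.2]
ee_rot: [-3.141, -0.025, 0.0]
wrist_force: [-6.6, 0.4, 17.6]
finger_gap: 93.3
clock: 39.35
tcp_pos: [476.7, -220.3, 31.2]
ee_rot: [-3.141, -0.025, 0.003]
wrist_force: [-8.0, -0.5, 19.5]
finger_gap: 92.9
t 39.35 tcp [ 476.7 -220.3   31.2] q [-0.65  0.46  1.84 -0.    0.85  0.91] F [-8.  -0.5 19.5] M [-0.5  1.8 -0.2]
z [-0.002  0.001 -1.   ] jaw [-0.016  1.     0.001] tip [ 476.7 -220.3    6.2]
turn [-0.  -0.1  0.1]
```

```bash
python3 -m creep '[[0,0,0,-0.0015,0,0.001,0],[0,0,0,-0.0015,0,0.02,0],[0,0,0,-0.03,0,0.04,0],[0,0,0,-0.08,0,0.09,0],[0,0,0,-0.13,0,0.13,0]]';python3 -m creep '[[0,-8,0,0,0,0,0],[0,-16,0,-0.02,0,0.02,0],[0,-18,0,-0.03,0,0.02,0],[0,-18,0,-0.03,0,0.02,0],[0,-18,0,-0.03,0,0.02,0]]'; python3 chk2.py
python3 - <<'E'
from h import *
import pickle
a=pickle.load(open('d0.pkl','rb'))['scene']['pixels'];s=grab('scene')['pixels']
# bystander shift check in the scene view
g=lambda p:cv2.cvtColor(p,cv2.COLOR_RGB2GRAY).astype('f4')
for n,(x,y,w,h) in dict(spray=(345,200,30,45),chalk=(320,108,30,32),tape=(358,105,32,30),calc=(160,290,68,42),tub=(155,333,42,38),knife=(195,340,30,28),basket=(260,222,135,130),stand=(345,118,30,100)).items():
    d,_=cv2.phaseCorrelate(g(a[y:y+h,x:x+w]).copy(),g(s[y:y+h,x:x+w]).copy());print(n,np.round(d,2),'absdiff',np.abs(g(a)-g(s))[y:y+h,x:x+w].mean().round(1))
E
```

```text
clock: 39.85
tcp_pos: [373.2, -219.0, 137.6]
ee_rot: [-3.138, -0.026, 0.001]
wrist_force: [0.6, -1.6, 1.5]
finger_gap: 92.9
clock: 40.35
tcp_pos: [343.9, -220.0, 157.2]
ee_rot: [3.102, 0.021, 0.49]
wrist_force: [-0.5, 0.3, -0.3]
finger_gap: 93.0
t 40.35 tcp [ 343.9 -220.   157.2] q [-1.09 -0.05  2.17  0.35  0.91  0.26] F [-0.5  0.3 -0.3] M [-0.1  0.2 -0. ]
z [ 0.308  0.001 -0.951] jaw [-0.013  1.    -0.003] tip [ 351.6 -219.9  133.4]
turn [-0.1 17.9  0.2]
area 20919.75
near x@-217 417.0 yaw 0.85 319
far x@-217 543.3 yaw 0.88 319
left y@480 -124.2 yaw 1.29 189
right y@480 -312.6 yaw 0.77 189
foot x@-217 547.0 yaw 0.90 73
spray [-0.15  0.38] absdiff 19.8
chalk [-0.09 -0.02] absdiff 1.6
tape [-0.05  0.01] absdiff 1.5
calc [-0.01  0.51] absdiff 1.7
tub [ 0.51 -0.04] absdiff 1.5
knife [-0.03  0.03] absdiff 1.6
basket [0.5  0.51] absdiff 10.3
stand [ 0.19 -0.32] absdiff 23.1
```

```bash
python3 -c "
from h import *
print(bot.finish_job())"
```

```text
the job is handed in; nothing more can be done
None
```

I drew the slate out from under the stand, slid it along the counter and pushed it gently up against the front of the blue basket's foot. The job was handed in at about 40 s of the 64 s allowed. The slate stayed flat on the counter throughout.

**Slate position (last wrist-camera check):**

| | Slate | Basket foot |
|---|---|---|
| Angle to world y | about 0.9° | 0.9° |
| Near edge | x = 417 mm | – |
| Far edge / front edge | about 547 mm (near edge plus 130 mm) | 547 mm |
| Centre across the basket | y ≈ −218.4 mm | −217 mm (target for the slate centre) |

- **Contact:** the far edge measured directly at 543 mm, probably because the basket's lip hides it. During the last push the sideways force rose to about 8 N with no further advance, which supports contact.
- **Slips on the way:** uneven fingertip pressure swivelled the slate to about −28° and later to about +35°. It also reached the basket slightly out of square twice, and one of those times a corner touched first. I corrected each by regripping with balanced pressure.
- **Press force:** it sometimes rose above the suggested 15 N, to about 30 N at most for a moment. That is far below the wrist limit.
- **Everything else:** all readings moved less than about 0.5 px in the scene view before and after, and no readings suggested a knock on the stand or basket. The spray, basket and stand patches changed in brightness; I put this down to the moved slate and the arm's shadow, but did not view a picture to confirm.

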